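Seat the two loose chocks in the tapered chock rack

TASK

Put the two loose climbing chocks away in the rack of narrowing slots: first the thin one in the narrow end slot, then the thick one in the wide end slot, each upright and centred front to back. Push each one straight down until its taper wedges against both walls and hold it there a moment with a firm push of about 10 N, not letting the push pass 15 N. Leave both standing free in their slots and leave the other things on the bench alone.

Things in the scene. Friction and masses are not known exactly. Their poses are not given: they have to be found in the camera images.
- rack: Chock rack, fixed to the bench: grey foot 76 (x) by 176 mm (y), origin at the centre of its underside, z up, y along its row of three slots, 48 mm apart. A bed 62 x 166 mm on the foot rides on rubber springs: see joint rack_bed. The slots run across the bed (x, 50 mm), open above and at both x ends; their walls are 34 mm high, tops 64 mm above the bench.
- rack_bed (a joint): How far the rack's bed (with slots and chocks) has sunk on its rubber springs, in m: 0 when empty, 0.000125 more for every newton of load (1 mm per 8 N), stop at 8 mm. A chock standing in the rack adds 0.12 to 0.21 mm by its weight.
- slot_mid (a point): Centre of the mouth of the middle slot, 22 mm wide at the top. It already holds its chock, which is part of the rack and stands up to 108 mm above the bench. The two walls of every slot lean outward by 7.1 degrees, the taper of the chocks, so that a slot narrows downward and a chock stops where its thickness fills it. Axes as the rack's.
- slot_thin (a point): Centre of the mouth (level with the wall tops) of the narrow slot at the rack's +y end, 17 mm wide at the top; axes as the rack's; it does not sink with the bed. Its +y wall is a jaw set up to 2 mm tighter or wider than nominal, not measured: the height where a chock stops is thus known only to 8 mm either way, and the chock centres up to 1 mm off this point in y.
- slot_thick (a point): Centre of the mouth of the wide slot at the rack's -y end, 27 mm wide at the top; else like slot_thin, with a jaw of its own, set independently.
- thin_stem (a point): Grip point on the thin chock's stem, 56 mm above its underside, 24 mm above its wedge body, 12 mm below the stem's top. The stem is flat steel, 26 mm wide (x), 10 mm thick (y), 36 mm tall, with a dark eye. x along the width, y along the thickness, z up. Seated in the slot, this point is 32 mm (23 to 41) above the slot's mouth point, x along the slot's x.
- thin: The thin chock, standing loose and upright on the bench: an aluminium wedge body 34 mm wide (x), 32 mm high, 11 mm thick (y) at the bottom growing to 19 mm at its top, with the stem above; 68 mm high in all, about 0.12 kg (varies). Origin at the centre of its underside, axes as the stem point's. The same when turned half round.
- thick_stem (a point): Grip point on the thick chock's stem, 56 mm above its underside, 24 mm above its wedge body, 12 mm below the stem's top. The stem is flat steel, 26 mm wide (x), 10 mm thick (y), 36 mm tall, with a dark eye. x along the width, y along the thickness, z up. Seated in the slot, this point is 32 mm (23 to 41) above the slot's mouth point, x along the slot's x.
- thick: The thick chock, standing loose and upright on the bench: an aluminium wedge body 34 mm wide (x), 32 mm high, 21 mm thick (y) at the bottom growing to 29 mm at its top, with the stem above; 68 mm high in all, about 0.12 kg (varies). Origin at the centre of its underside, axes as the stem point's. The same when turned half round.
- carabiner_mid (a point): Bystander, to be left where it lies: green locking carabiner lying flat, about 110 x 70 mm, 17 mm high; point near its middle, 10 mm above its underside.
- nut_tool_mid (a point): Bystander, to be left where it lies: flat steel nut tool, about 190 x 30 mm, 4 mm thick; point near its middle, 10 mm above its underside.
- sleeve_mid (a point): Bystander, to be left where it lies: yellow plastic ice screw sleeve lying down, 150 mm long, 36 mm high; point near its middle, 10 mm above its underside.
- pulley_mid (a point): Bystander, to be left where it lies: aluminium pulley lying flat, about 75 x 48 mm, 24 mm high; point near its middle, 10 mm above its underside.
- wax_tin_mid (a point): Bystander, to be left where it lies: round aluminium tin, 60 mm across, 30 mm high; point near its middle, 10 mm above its underside.
- brush_mid (a point): Bystander, to be left where it lies: hand brush lying down, 170 mm long; point near its middle, 10 mm above its underside.
Mind the look-alikes: they are no part of the job. Leave any yellow look-alike of the thick alone.

How it is judged:
By the outcome, as a careful person would: the job done as asked, in the order asked, and still so for the second after the job is handed in, with the robot touching nothing.
It also fails if it takes over 69 s, if anything falls off the work surface, if the arm or the gripper's body presses on something with over 40 N, if the wrist force passes 120 N, or if a joint passes its speed limit or range.

ROBOT

A 6-joint arm with a two-finger parallel gripper is mounted at the origin on the work surface. World frame = base frame: x ahead of the robot, y to its left, z up, the work surface at z = 0. Lengths are in m, angles in rad, forces in N, time in s.
With the tool pointing down it reaches from about 0.25 to 0.8 m from the base axis. Payload 3.9 kg.
Tool frame: the origin (TCP) lies midway between the tips of the shut fingers; the grasp point (between the pads) lies 19 mm behind it; z points along the fingers, y is the direction in which the jaws open and shut (so a half turn about z gives the same grasp; the last joint's range is limited). The gripper opens to 85 mm and grips with 20 to 120 N. Pads are 22 mm wide; open, the fingers measure 114 mm over their backs; the gripper's body (76 mm by 85 mm) begins 54 mm behind the grasp point. The pads swing forward as they close: fully open they stand 13 mm farther back than shut.
Start: joints at [1.108, 0.26, -0.138, 1.173, 0, 1.571], TCP at [0.234, 0.47, 0.201] pointing down, gripper open.
Joint ranges: [-2.78, 2.78], [-0.83, 1.72], [-1.28, 1.37], [-1.9, 2.12], [-1.57, 1.48], [-3.14, 3.14]. Speed limits (rad/s): [2.57, 2.57, 3.14, 3.14, 3.14, 3.14].

INTERFACE

Orientations are given as a unit quaternion [x, y, z, w].
In Python, from bench import bot gives the robot as it stands. The module is installed in compiled form; this text tells all that it offers.
- The arm moves only by the tool play_rows, never from a script. Its argument "targets" is a list that holds one entry, the list of rows, each a list of 7 numbers: the turn, a rotation vector about the tool's x, y, z in rad, then the shift along the tool's x, y, z in mm, then the gripper command: -1 is shut, 1 is fully open, values between are in proportion. In form: [[[rx, ry, rz, tx, ty, tz, claw], ...]]. A call has 1 to 12 rows; each row shifts and turns the pose as measured when the row begins, along the tool's axes as they then stand; what a row does not reach is not made up. A row lasts 1/8 s, in which the tool goes at most 62.5 mm and 10.7 degrees, less where a joint would pass 70% of its speed; a pose out of reach is approached as far as the arm can. A call is refused whole if a number of a shift passes 62.5 or a number of a turn 0.188, either way. A call with a gripper value outside its range is refused whole. The fingers move at their own pace and stop on an object; "newtons" is the grip in N (left out, the last holds). Time passes only in rows, so rows that do not move let the fingers close. It gives the time, the measured TCP pose, the force and the opening at its end, in the units of the state.
- bot.get_state(): the state, without advancing time (a new reading comes with each control period).
- bot.get_image(name): name is "scene" or "top" or "wrist"; returns the picture (384x512x3 uint8, red, green, blue); there is no depth.
- bot.camera_params(name): a dict with "fx", "fy", "cx", "cy" (pixels), "R" (3x3) and "t" (3): a world point X has camera coordinates R X + t; the wrist camera has in their place "tool_from_camera" (4x4, takes a point from camera to tool coordinates, whose origin is the TCP and whose axes are the flange's). Camera axes: x right, y down, z forward; pixel columns grow to the right and rows downward; lengths in m; the calibration is good to about 2 mm. A picture is of the moment at which its call begins: read the wrist's pose just before it. camera_params takes no time and is no camera call.
- bot.finish_job(): hands the job in, once; it reports no verdict.
The state is a dict: "time_s": time; "joints": joint angles; "joint_vel": joint speeds; "joint_torque": joint torques, N m; "ee_pos": TCP position; "orientation": TCP orientation; "ft_force": force on the tool from outside, world axes, zero at the start; "moment": the same for the moment, N m; "finger_gap": opening from 0.0 (shut) to 1.0 (fully open).
Only numpy, scipy, OpenCV 4.12 (cv2) and the standard library are available. Lean on these libraries where they do the work, as an engineer would, in place of code of your own. Each camera call takes 0.05 s, during which the arm holds its last target.

## Working session

There is one attempt and no reset: what is moved stays moved. The work goes in short steps, Python scripts to look and compute and a tool call to move; the robot and the scene stay as the last step left them, time stands still between calls to the robot, and variables do not carry over. Pictures are saved under pics/ and viewed, and the job is handed in when it is done.

Besides the shell and the picture viewer there is one more tool, called after "Call:" as name(argument=value, ...), one argument or row to a line, values as JSON. play_rows: Moves the arm, as the interface text tells. Its arguments: {"type":"object","properties":{"targets":{"type":"array","items":{"type":"array","items":{"type":"array","items":{"type":"number"}}}},"newtons":{"type":"number"}},"required":["targets"]}

```bash
mkdir -p pics; python3 - <<'E'
from bench import bot
import cv2
s=bot.get_state();print(s)
for n in("scene","top","wrist"):
    im=bot.get_image(n);cv2.imwrite(f"pics/{n}0.png",im[:,:,::-1]);print(n,bot.camera_params(n))
E
```

```text
{'time_s': 0.0, 'joints': array([ 1.10797333e+00,  2.60690552e-01, -1.39385190e-01,  1.17271527e+00,
        2.43450809e-05,  1.57075994e+00]), 'joint_vel': array([ 0.00016308, -0.00072125,  0.00105462, -0.00027637, -0.00053303,
        0.00143417]), 'joint_torque': array([ 5.13653176e-04, -4.05674601e+01,  2.53922385e+01,  1.87200255e-02,
        1.92539096e-04,  1.16951108e-05]), 'ee_pos': array([0.23405483, 0.46909539, 0.20035546]), 'orientation': array([ 2.29333813e-01,  9.73347321e-01, -9.67962003e-04, -2.40608078e-04]), 'ft_force': array([-0.75201906,  0.6044252 ,  0.35976993]), 'moment': array([ 0.03527959, -0.0382437 , -0.05007589]), 'finger_gap': 1.0026990715361357}
scene {'fx': 426.9271188641549, 'fy': 426.9271188641549, 'cx': 261.15916367167966, 'cy': 190.67063152867632, 'R': array([[-0.64412464,  0.76473166, -0.01699823],
       [ 0.45948488,  0.36906153, -0.80787823],
       [-0.61153667, -0.5281847 , -0.58910426]]), 't': array([ 0.33962616, -0.19310446,  1.30500918])}
top {'fx': 437.13281671836677, 'fy': 437.13281671836677, 'cx': 250.70184766452905, 'cy': 192.632887152638, 'R': array([[-0.02267915, -0.99942671, -0.0251376 ],
       [-0.99267744,  0.02549579, -0.11807397],
       [ 0.11864718,  0.02227571, -0.99268658]]), 't': array([0.01182081, 0.52690432, 1.14529942])}
wrist {'fx': 318.53021457405794, 'fy': 318.53021457405794, 'cx': 254.4803042346118, 'cy': 193.65160007170732, 'tool_from_camera': array([[ 7.13156948e-04, -9.66415060e-01, -2.56985258e-01,
         6.44597792e-02],
       [ 9.99999714e-01,  6.24344112e-04,  4.27188673e-04,
         6.11056030e-04],
       [-2.52394334e-04, -2.56985489e-01,  9.66415229e-01,
        -1.73316118e-01],
       [ 0.00000000e+00,  0.00000000e+00,  0.00000000e+00,
         1.00000000e+00]])}
```

View pics/scene0.png

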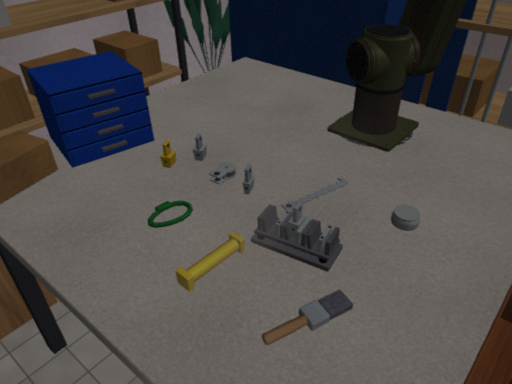

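View pics/top0.png

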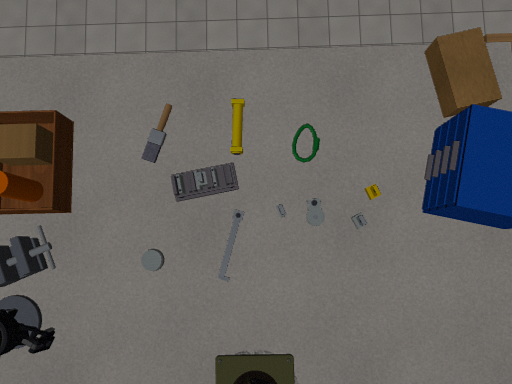

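View pics/wrist0.png

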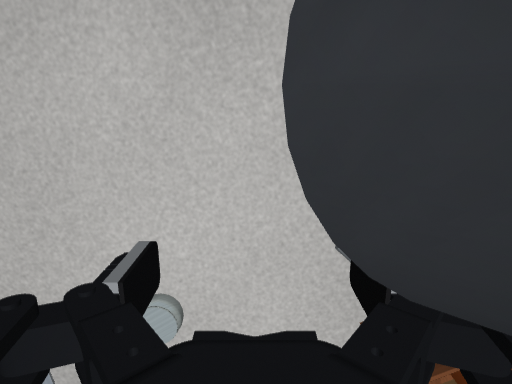

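```bash
python3 - <<'E'
import cv2
t=cv2.imread("pics/top0.png");s=cv2.imread("pics/scene0.png")
a=cv2.resize(t[150:240,160:260],(800,720)[:2],interpolation=cv2.INTER_CUBIC)[:600];cv2.imwrite("pics/c_rack.png",cv2.resize(t[155:215,160:250],(800,533),interpolation=cv2.INTER_CUBIC))
cv2.imwrite("pics/c_ch.png",cv2.resize(t[175:240,265:390],(800,416),interpolation=cv2.INTER_CUBIC))
cv2.imwrite("pics/c_sc.png",cv2.resize(s[120:270,150:350],(800,600),interpolation=cv2.INTER_CUBIC))
E
```

```text
(no output)
```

View pics/c_rack.png

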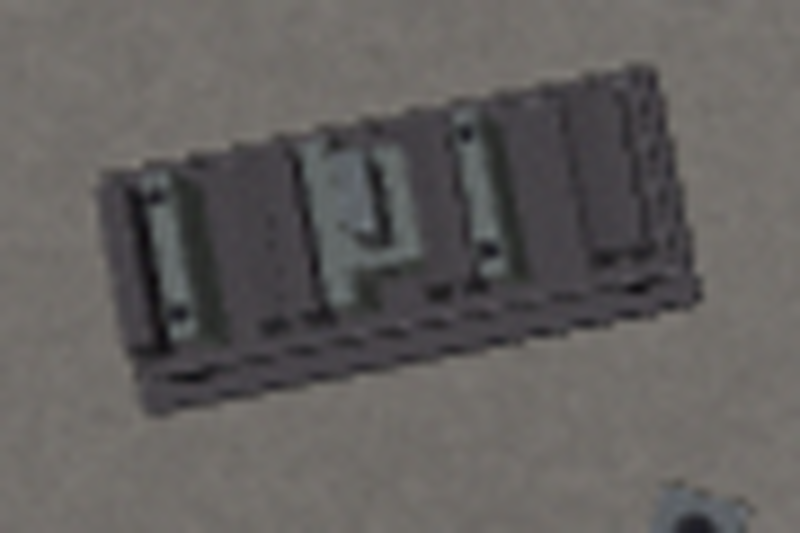

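View pics/c_ch.png

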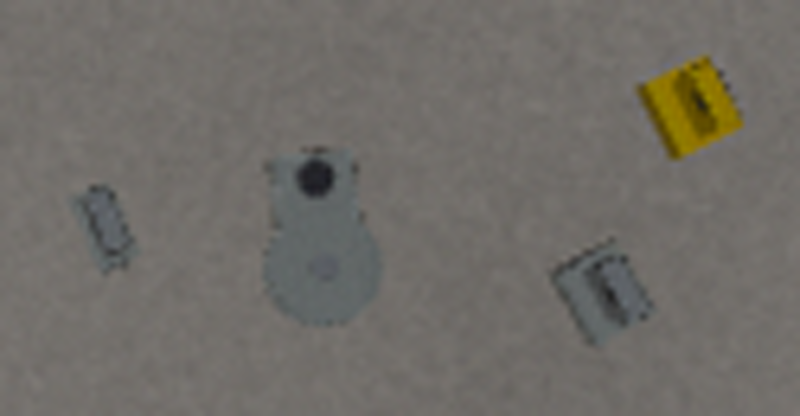

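View pics/c_sc.png

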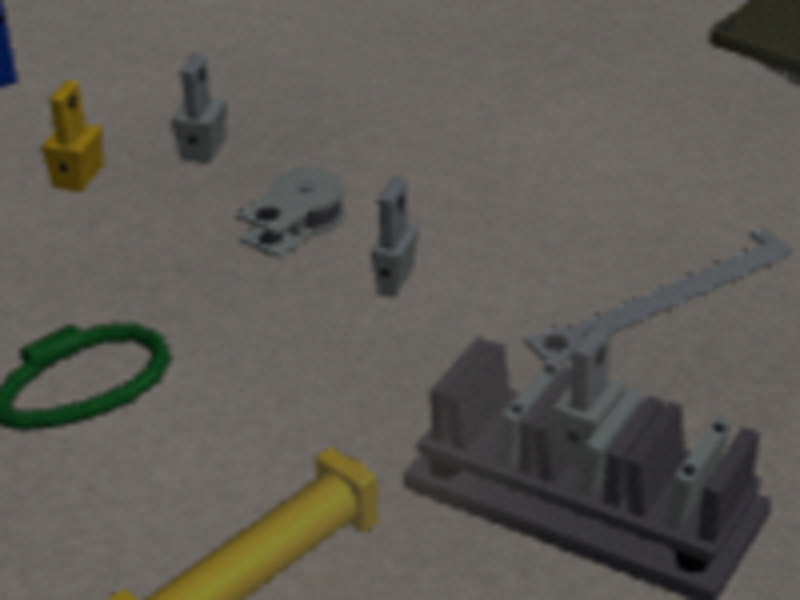

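```bash
cat > h.py <<'E'
import numpy as np, cv2
from bench import bot
from scipy.spatial.transform import Rotation as Ro
def cam(n,s=None):
    p=bot.camera_params(n);K=np.array([[p['fx'],0,p['cx']],[0,p['fy'],p['cy']],[0,0,1]])
    if n!='wrist': return K,np.array(p['R']),np.array(p['t'])
    T=np.eye(4);T[:3,:3]=Ro.from_quat(s['orientation']).as_matrix();T[:3,3]=s['ee_pos']
    W=np.linalg.inv(T@np.array(p['tool_from_camera']));return K,W[:3,:3],W[:3,3]
def back(C,uv,z):
    K,R,t=C;uv=np.atleast_2d(uv).astype(float)
    d=(np.linalg.inv(K)@np.c_[uv,np.ones(len(uv))].T).T@R
    o=-R.T@t;return o+d*((z-o[2])/d[:,2])[:,None]
def proj(C,X):
    K,R,t=C;X=np.atleast_2d(X);c=(X@R.T+t)@K.T;return c[:,:2]/c[:,2:]
def snap(name):
    import pickle
    s=bot.get_state();im=bot.get_image('wrist');cv2.imwrite(f'pics/{name}.png',im[:,:,::-1]);pickle.dump(s,open(f'pics/{name}.pkl','wb'));return s,im
def load(name):
    import pickle
    return cam('wrist',pickle.load(open(f'pics/{name}.pkl','rb')))
def st():
    s=bot.get_state();R=Ro.from_quat(s['orientation']).as_matrix()
    print('t %.2f'%s['time_s'],'pos',np.round(s['ee_pos']*1000,1),'q',np.round(s['joints'],2),'F',np.round(s['ft_force'],2),'gap %.3f'%s['finger_gap'],'yaw(y-axis) %.2f'%np.degrees(np.arctan2(R[1,1],R[0,1])),'tilt',np.round(R[:,2],4))
    return s,R
def goto(x,y,z,yaw_y,s=None):
    """tool z down, tool y axis at angle yaw_y (deg) mod 180; print the total turn/shift in tool axes"""
    s,R=st();a=np.radians(yaw_y);best=None
    for k in(0,np.pi):
        yv=np.array([np.cos(a+k),np.sin(a+k),0]);zv=np.array([0,0,-1.]);G=np.c_[np.cross(yv,zv),yv,zv]
        rv=Ro.from_matrix(R.T@G).as_rotvec()
        if best is None or np.linalg.norm(rv)<np.linalg.norm(best[0]):best=(rv,G)
    print('turn',np.round(best[0],4),'shift in present tool axes',np.round(R.T@(np.array([x,y,z])-s['ee_pos'])*1000,1),'in final axes',np.round(best[1].T@(np.array([x,y,z])-s['ee_pos'])*1000,1))
E
python3 - <<'E'
from h import *
C=cam('top')
s=8.889;f=lambda a:np.array(a)/s+[160,155]
print(back(C,f([(103,172),(650,68),(700,300),(150,412)]),.012)*1000)
c=lambda a:np.array(a)/6.4+[265,175]
print('thin top',back(C,c([(92,195),(122,248)]),.068)*1000)
print('thick top',back(C,c([(600,262),(632,312)]),.068)*1000)
print(back(C,[[315,212],[236,215],[372,190],[306,142]],.02))
E
```

```text
[[585.82140842 216.93785405  12.        ]
 [613.96645467  46.16714953  12.        ]
 [540.91006196  32.03551299  12.        ]
 [510.48985961 202.46574965  12.        ]]
thin top [[487.22533408 -75.35998929  68.        ]
 [465.42930737 -86.81482069  68.        ]]
thick top [[ 455.09721252 -278.58606122   68.        ]
 [ 434.72306231 -290.31266437   68.        ]]
[[ 0.47142193 -0.17267635  0.02      ]
 [ 0.46852833  0.04046686  0.02      ]
 [ 0.52714017 -0.32844534  0.02      ]
 [ 0.66452846 -0.15574833  0.02      ]]
```

```bash
python3 - <<'E'
from h import *
goto(.563,.124,.22,9.4)
E
```

```text
t 0.15 pos [234.1 469.2 200.5] q [ 1.11  0.26 -0.14  1.17  0.    1.57] F [-0.85  0.58 -0.81] gap 1.003 yaw(y-axis) 63.49 tilt [-7.0e-04 -1.4e-03 -1.0e+00]
turn [-1.50e-03  7.00e-04  9.44e-01] shift in present tool axes [-448.4 -162.1  -19.2] in final axes [-394.3  268.1  -19.5]
```

Call:
play_rows(
  targets=[
    [[0, 0, 0.157, 0, 0, -3, 1], [0, 0, 0.157, 0, 0, -3, 1], [0, 0, 0.157, 0, 0, -3, 1], [0, 0, 0.157, 0, 0, -3, 1], [0, 0, 0.157, 0, 0, -3, 1], [0, 0, 0.157, 0, 0, -4, 1]],
  ],
)

```text
time_s: 0.9
ee_pos: [0.2331, 0.4672, 0.2174]
orientation: [0.658, 0.753, -0.004, 0.001]
ft_force: [-0.8, 0.3, -0.6]
finger_gap: 1.001
```

Call:
play_rows(
  targets=[
    [[0, 0, 0, -49, 33, 0, 1], [0, 0, 0, -49, 33, 0, 1], [0, 0, 0, -49, 33, 0, 1], [0, 0, 0, -49, 33, 0, 1], [0, 0, 0, -49, 33, 0, 1], [0, 0, 0, -49, 33, 0, 1], [0, 0, 0, -49, 33, 0, 1], [0, 0, 0, -49, 33, 0, 1], [0, 0, 0, 0, 0, 0, 1]],
  ],
)

```text
time_s: 2.02
ee_pos: [0.5574, 0.1055, 0.2158]
orientation: [0.656, 0.754, -0.004, 0.001]
ft_force: [-0.8, 1.5, -0.7]
finger_gap: 0.998
```

```bash
python3 - <<'E'
from h import *
goto(.563,.124,.22,9.4)
snap('w1')
E
```

```text
t 2.02 pos [557.4 105.5 215.8] q [ 0.19  0.33  0.    1.25 -0.01  1.62] F [-0.76  1.5  -0.7 ] gap 0.998 yaw(y-axis) 7.93 tilt [-0.0039 -0.0061 -1.    ]
turn [-0.0048  0.0054 -0.0256] shift in present tool axes [17.5  8.1 -4.3] in final axes [17.3  8.6 -4.2]
```

View pics/w1.png

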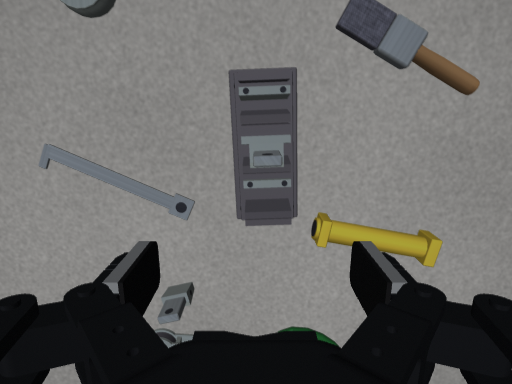

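```bash
python3 - <<'E'
import cv2
t=cv2.imread("pics/w1.png")
cv2.imwrite("pics/w1c.png",cv2.resize(t[60:235,160:360],(686,600),interpolation=cv2.INTER_CUBIC))
E
```

```text
(no output)
```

View pics/w1c.png

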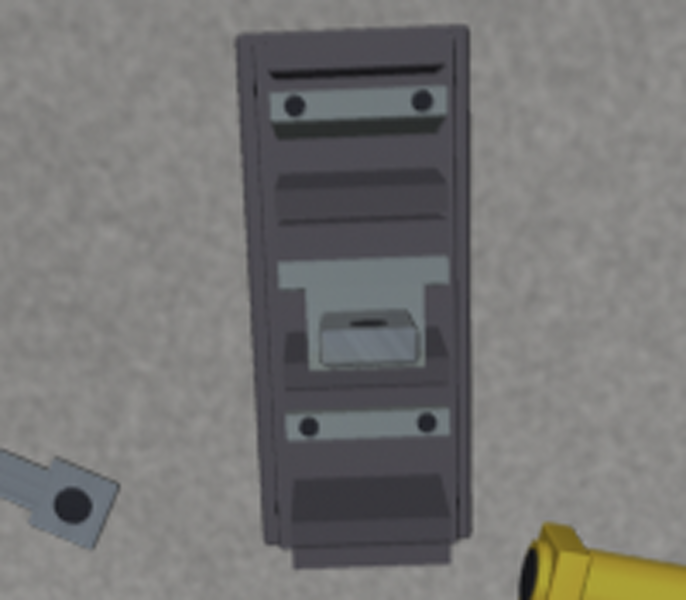

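```bash
cat > fit.py <<'E'
from h import *
from scipy.optimize import least_squares
def fit(C,pts,wts=None):
    # pts: (u,v,x,y,z|None) None-> foot height unknown
    def X(p):
        c,s=np.cos(p[2]),np.sin(p[2]);o=[]
        for u,v,x,y,z in pts:
            z=p[3] if z is None else z
            o.append([p[0]+c*x-s*y,p[1]+s*x+c*y,z])
        return np.array(o)
    P=np.array([q[:2] for q in pts])
    f=lambda p:(proj(C,X(p))-P).ravel()
    r=least_squares(f,[.563,.124,.16,.01],loss='soft_l1');print('x y yaw h',np.round([r.x[0]*1e3,r.x[1]*1e3,np.degrees(r.x[2]),r.x[3]*1e3],2));print(np.round(r.fun.reshape(-1,2),2).tolist())
    return r.x
E
python3 - <<'E'
from fit import *
C=load('w1')
g=lambda u,v:(160+u/3.43,60+v/3.43)
pts=[(*g(275,186),-.025,.0395,.064),(*g(445,181),.025,.0395,.064),(*g(290,521),-.025,-.0615,.064),(*g(450,517),.025,-.0615,.064),
(*g(237,36),-.038,.088,None),(*g(468,27),.038,.088,None),(*g(470,537),.038,-.088,None),(*g(266,545),-.038,-.088,None)]
p=fit(C,pts)
fit(C,pts[:4]);fit(C,pts[4:])
c,s=np.cos(p[2]),np.sin(p[2]);Rz=np.array([[c,-s],[s,c]])
loc=lambda uv,z:((back(C,uv,z)[:,:2]-p[:2])@Rz)*1000
print('jaw thin',loc([g(273,125),g(447,118)],.064),'jaw thick',loc([g(287,441),g(450,436)],.064))
print('mid stem top',loc([g(320,365),g(417,361),g(416,328),g(322,334)],.108).mean(0))
print('slots',p[:2]+Rz@[0,.048],p[:2]+Rz@[0,-.048])
E
```

```text
x y yaw h [566.67 126.65  10.17   8.38]
[[-0.21, 1.18], [0.74, 0.65], [0.14, 0.27], [0.1, -0.18], [-0.46, -0.44], [0.14, -0.64], [0.07, -0.23], [-0.63, -0.49]]
x y yaw h [566.42 127.14  10.11  10.  ]
[[-0.36, 0.61], [0.62, 0.13], [-0.09, -0.21], [-0.11, -0.62]]
x y yaw h [567.03 126.1   10.22   7.65]
[[-0.21, 0.23], [0.23, -0.03], [0.27, -0.01], [-0.3, -0.22]]
jaw thin [[-24.45695383  57.47117949]
 [ 25.00075762  57.47129173]] jaw thick [[-24.85221043 -35.3449405 ]
 [ 25.10034892 -35.61152376]]
mid stem top [-0.31129324  0.09810101]
slots [0.55819284 0.17389307] [0.5751378  0.07940038]
```

```bash
python3 - <<'E'
from h import *
goto(.476,-.081,.22,28)
E
```

```text
t 2.08 pos [555.8 106.9 215.8] q [ 0.19  0.33  0.    1.25 -0.    1.62] F [-1.39  0.78  0.02] gap 0.996 yaw(y-axis) 8.05 tilt [-0.0054 -0.0055 -1.    ]
turn [-0.0069  0.0036 -0.3483] shift in present tool axes [-174.9 -105.4   -2.7] in final axes [-128.5 -158.7   -4.2]
```

Call:
play_rows(
  targets=[
    [[-0.007, 0.004, -0.174, 0, 0, 0, 1], [0, 0, -0.174, 0, 0, 0, 1], [0, 0, 0, -33, -40, -1, 1], [0, 0, 0, -33, -40, -1, 1], [0, 0, 0, -32, -40, -1, 1], [0, 0, 0, -32, -40, -1, 1], [0, 0, 0, 0, 0, 0, 1], [0, 0, 0, 0, 0, 0, 1]],
  ],
)

```text
time_s: 3.08
ee_pos: [0.4698, -0.0777, 0.2183]
orientation: [0.503, 0.864, 0.0, -0.003]
ft_force: [-0.2, -0.3, 0.0]
finger_gap: 1.0
```

```bash
python3 - <<'E'
from h import *
goto(.476,-.081,.22,28)
s,im=snap('w2')
E
```

```text
t 3.08 pos [469.8 -77.7 218.3] q [-0.17  0.17 -0.21  1.2   0.    0.89] F [-0.2  -0.26  0.05] gap 1.000 yaw(y-axis) 29.60 tilt [-0.0057  0.004  -1.    ]
turn [-0.003  -0.0062  0.0279] shift in present tool axes [-5.9  3.8 -1.7] in final axes [-5.8  3.9 -1.7]
```

View pics/w2.png

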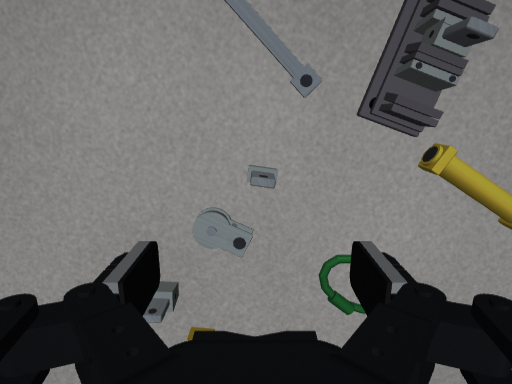

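```bash
python3 - <<'E'
import cv2
t=cv2.imread("pics/w2.png")
cv2.imwrite("pics/w2c.png",cv2.resize(t[155:200,235:295],(800,600),interpolation=cv2.INTER_CUBIC))
E
```

```text
(no output)
```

View pics/w2c.png

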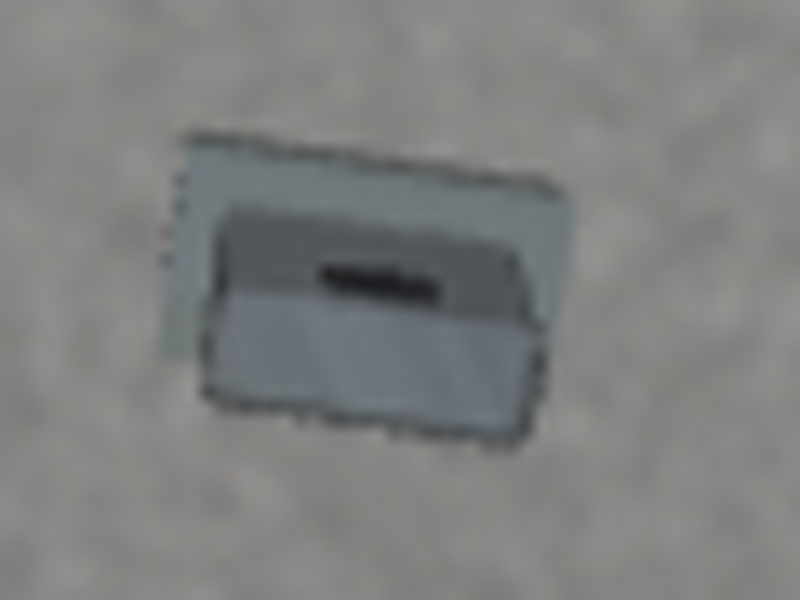

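```bash
python3 - <<'E'
from h import *
C=load('w2')
g=lambda a:(np.array(a)+.5)/13.333-.5+[235,155]
P=back(C,g([(215,290),(536,328),(524,442),(208,402)]),.068)*1000
Q=back(C,g([(185,135),(572,190)]),.032)*1000
print(P,P.mean(0),np.linalg.norm(P[0]-P[1]),np.linalg.norm(P[1]-P[2]))
d=P[1]-P[0]+P[2]-P[3];print('yaw',np.degrees(np.arctan2(d[1],d[0])))
d=Q[1]-Q[0];print('yaw body',np.degrees(np.arctan2(d[1],d[0])),np.linalg.norm(d),Q.mean(0))
K=proj(C,P.mean(0)/1000);print(K)
E
```

```text
[[467.45537741 -80.85201689  68.        ]
 [490.6621109  -71.09642981  68.        ]
 [494.48607526 -79.42416299  68.        ]
 [471.37201926 -88.89649117  68.        ]] [480.99389571 -80.06727522  68.        ] 25.173874526642827 9.163724317888528
yaw 22.54350177337735
yaw body 21.504705922758014 33.53168677896824 [477.28953722 -70.80368168  32.        ]
[[262.35585564 181.96672337]]
```

```bash
python3 - <<'E'
from h import *
goto(.481,-.080,.037,22.3)
E
```

```text
t 3.12 pos [469.8 -77.6 218.3] q [-0.17  0.17 -0.21  1.2   0.    0.89] F [-0.5  -0.74 -0.22] gap 1.001 yaw(y-axis) 29.64 tilt [-0.006   0.0037 -1.    ]
turn [-0.0038 -0.006   0.1281] shift in present tool axes [ -8.8   9.2 181.2] in final axes [ -6.5   9.5 181.3]
```

Call:
play_rows(
  targets=[
    [[-0.004, -0.006, 0.128, -8.8, 9.2, 0, 1], [0, 0, 0, 0, 0, 40, 1], [0, 0, 0, 0, 0, 40, 1], [0, 0, 0, 0, 0, 20, 1], [0, 0, 0, 0, 0, 0, 1]],
  ],
)

```text
time_s: 3.75
ee_pos: [0.486, -0.0721, 0.1159]
orientation: [0.553, 0.833, 0.002, 0.001]
ft_force: [-0.1, -0.6, -0.1]
finger_gap: 0.999
```

```bash
python3 - <<'E'
from h import *
goto(.481,-.080,.037,22.3)
s,im=snap('w3')
E
```

```text
t 3.75 pos [486.  -72.1 115.9] q [-0.15  0.26 -0.38  0.93  0.    1.02] F [-0.13 -0.57 -0.07] gap 0.999 yaw(y-axis) 22.85 tilt [ 0.0029  0.0018 -1.    ]
turn [ 0.0034 -0.0005  0.0096] shift in present tool axes [-5.4 -7.9 78.8] in final axes [-5.4 -7.6 78.9]
```

View pics/w3.png

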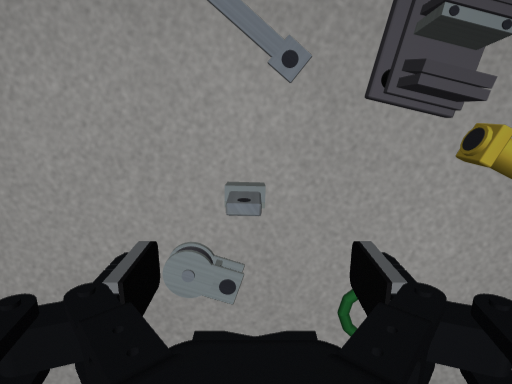

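```bash
python3 - <<'E'
import cv2
t=cv2.imread("pics/w3.png")
cv2.imwrite("pics/w3c.png",cv2.resize(t[170:230,205:285],(800,600),interpolation=cv2.INTER_CUBIC))
E
```

```text
(no output)
```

View pics/w3c.png

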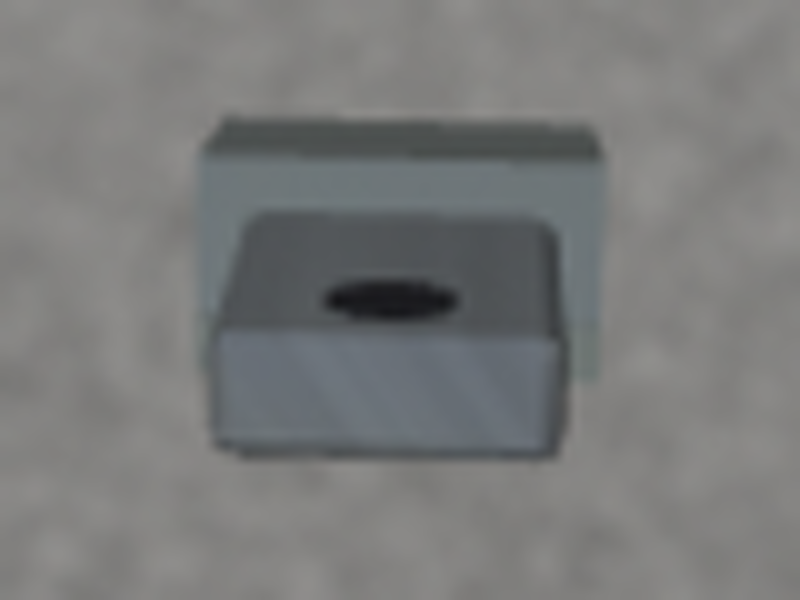

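```bash
python3 - <<'E'
from h import *
C=load('w3')
g=lambda a:(np.array(a)+.5)/10-.5+[205,170]
P=back(C,g([(215,330),(563,338),(560,457),(215,450)]),.068)*1000
print(P.mean(0),np.linalg.norm(P[0]-P[1]),np.linalg.norm(P[1]-P[2]))
d=P[1]-P[0]+P[2]-P[3];print('yaw',np.degrees(np.arctan2(d[1],d[0])))
x,y=P.mean(0)[:2]/1000
goto(x,y,.037,np.degrees(np.arctan2(d[1],d[0])))
E
```

```text
[481.53373979 -79.78005386  68.        ] 25.1974604552861 9.08422173586238
yaw 21.537057975395605
t 3.80 pos [486.8 -72.3 116.8] q [-0.15  0.25 -0.38  0.93  0.    1.02] F [-0.66  0.54  0.01] gap 0.997 yaw(y-axis) 22.85 tilt [ 0.0046  0.0017 -1.    ]
turn [0.0049 0.0002 0.0229] shift in present tool axes [-4.8 -8.1 79.8] in final axes [-5.  -7.6 79.8]
```

Call:
play_rows(
  targets=[
    [[0.003, 0, 0.02, -5, -8, 0, 1], [0, 0, 0, 0, 0, 30, 1], [0, 0, 0, 0, 0, 25, 1], [0, 0, 0, 0, 0, 10, 1], [0, 0, 0, 0, 0, 0, 1], [0, 0, 0, 0, 0, 0, 1]],
  ],
)

```text
time_s: 4.55
ee_pos: [0.4877, -0.0815, 0.0575]
orientation: [0.562, 0.827, 0.003, 0.007]
ft_force: [-0.5, -1.1, -0.0]
finger_gap: 0.998
```

```bash
python3 - <<'E'
from h import *
goto(.4813,-.0799,.037,21.8)
E
```

```text
t 4.55 pos [487.7 -81.5  57.5] q [-0.17  0.31 -0.48  0.77 -0.    1.03] F [-0.49 -1.06 -0.05] gap 0.998 yaw(y-axis) 21.61 tilt [ 0.0147 -0.0025 -0.9999]
turn [ 0.0127  0.0078 -0.0034] shift in present tool axes [ 4.  -5.7 20.4] in final axes [ 3.9 -5.4 20.5]
```

Call:
play_rows(
  targets=[
    [[0.013, 0.008, 0, 4, -5.5, 10, 1], [0, 0, 0, 0, 0, 10, 1]],
  ],
)

```text
time_s: 4.8
ee_pos: [0.4828, -0.08, 0.0383]
orientation: [0.562, 0.827, 0.001, 0.001]
ft_force: [0.2, -0.3, -0.4]
finger_gap: 0.999
```

```bash
python3 - <<'E'
from h import *
goto(.4813,-.0799,.037,21.8)
snap('w4')
st()
E
```

```text
t 4.80 pos [482.8 -80.   38.3] q [-0.16  0.33 -0.5   0.73  0.    1.03] F [ 0.24 -0.31 -0.36] gap 0.999 yaw(y-axis) 21.60 tilt [ 2.9e-03 -4.0e-04 -1.0e+00]
turn [ 0.0026  0.0014 -0.0034] shift in present tool axes [ 0.7 -1.4  1.3] in final axes [ 0.7 -1.4  1.3]
t 4.85 pos [482.2 -80.   37.1] q [-0.16  0.33 -0.51  0.73  0.    1.03] F [-0.18  0.25 -0.62] gap 1.002 yaw(y-axis) 21.60 tilt [ 1.5e-03 -2.0e-04 -1.0e+00]
```

View pics/w4.png

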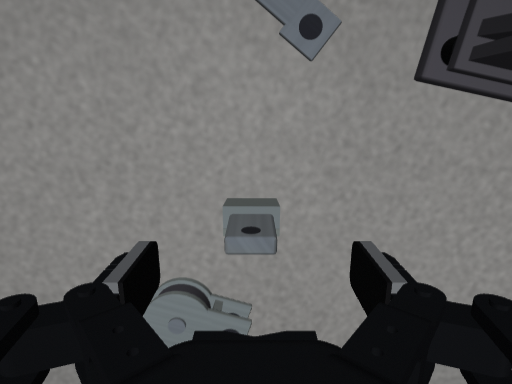

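Call:
play_rows(
  newtons=60,
  targets=[
    [[0, 0, 0, 0, -0.7, 0, -1], [0, 0, 0, 0, 0, 0, -1], [0, 0, 0, 0, 0, 0, -1], [0, 0, 0, 0, 0, 0, -1]],
  ],
)

```text
time_s: 5.35
ee_pos: [0.4813, -0.0804, 0.037]
orientation: [0.562, 0.827, 0.0, 0.0]
ft_force: [-1.7, 0.4, 2.7]
finger_gap: 0.231
```

```bash
python3 - <<'E'
from h import *
snap('w5')
goto(.4813,-.0799,.037,21.8)
E
```

```text
t 5.40 pos [481.1 -80.4  37.1] q [-0.17  0.33 -0.51  0.73 -0.    1.03] F [-11.72  -3.59  74.32] gap 0.212 yaw(y-axis) 21.60 tilt [ 6.e-04 -6.e-04 -1.e+00]
turn [ 0.0003  0.0008 -0.0035] shift in present tool axes [0.4 0.3 0.1] in final axes [0.4 0.3 0.1]
```

View pics/w5.png

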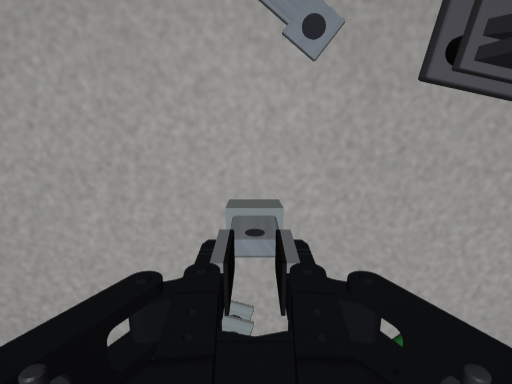

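Call:
play_rows(
  targets=[
    [[0, 0, 0, 0, 0, -2, -1], [0, 0, 0, 0, 0, -6, -1], [0, 0, 0, 0, 0, -10, -1]],
  ],
)

```text
time_s: 5.78
ee_pos: [0.4852, -0.0811, 0.059]
orientation: [0.562, 0.827, 0.002, 0.004]
ft_force: [-0.1, 0.3, 0.6]
finger_gap: -0.001
```

```bash
python3 - <<'E'
from h import *
st();s,im=snap('w6');sc=bot.get_image('scene');cv2.imwrite('pics/s6.png',cv2.resize(sc[100:250,150:350,::-1],(800,600),interpolation=cv2.INTER_CUBIC))
cv2.imwrite('pics/w6c.png',cv2.resize(im[180:330,155:355,::-1],(800,600),interpolation=cv2.INTER_CUBIC));st()
E
```

```text
t 5.78 pos [485.2 -81.1  59. ] q [-0.17  0.31 -0.48  0.78 -0.    1.03] F [-0.14  0.32  0.64] gap -0.001 yaw(y-axis) 21.59 tilt [ 0.0091 -0.0018 -1.    ]
t 5.88 pos [486.1 -81.2  59.7] q [-0.17  0.31 -0.47  0.78 -0.    1.03] F [ 0.27  0.61 -0.74] gap 0.002 yaw(y-axis) 21.60 tilt [ 0.011  -0.0022 -0.9999]
```

View pics/w6c.png

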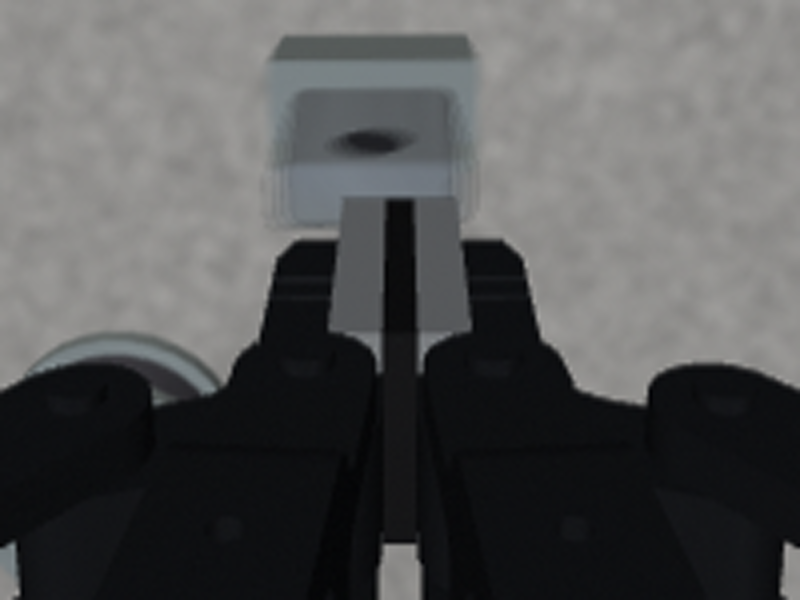

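View pics/s6.png

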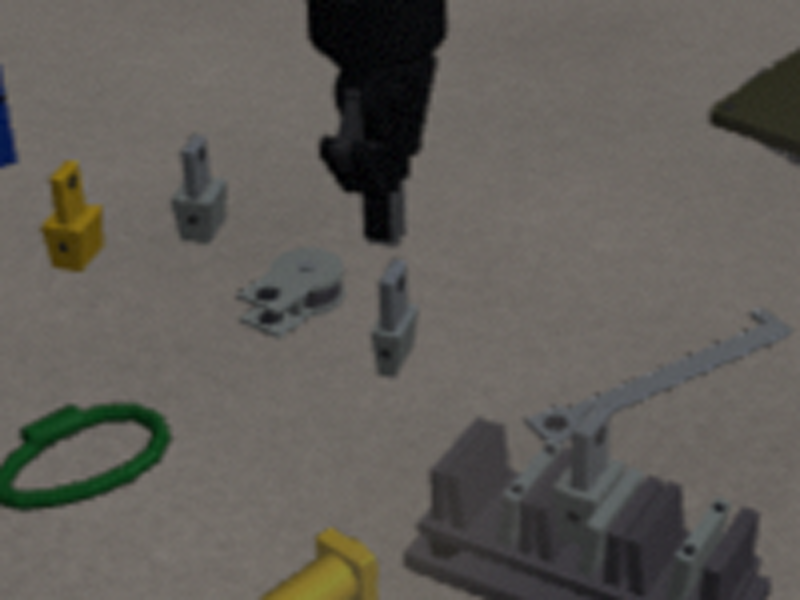

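```bash
python3 - <<'E'
from h import *
import pickle
for n in('w5','w6'):
    s=pickle.load(open(f'pics/{n}.pkl','rb'));C=cam('wrist',s);R=Ro.from_quat(s['orientation']).as_matrix()
    for zz in(0,-.019,-.03): print(n,zz,proj(C,[s['ee_pos']+R@np.array([x,0,zz]) for x in(-.011,0,.011)]).round(1).tolist())
    X=np.array([[.4813,-.0799,z] for z in(.0,.032,.068)]);print('chock axis',proj(C,X).round(1).tolist())
C=cam('scene');im=cv2.imread('pics/s6.png')
print(proj(C,[[.4813,-.0799,z] for z in(.0,.032,.068)]),'TCP',proj(C,s['ee_pos']))
E
```

```text
w5 0 [[253.0, 242.9], [253.0, 225.3], [253.0, 207.1]]
w5 -0.019 [[252.9, 257.5], [252.8, 238.2], [252.8, 218.2]]
w5 -0.03 [[252.7, 267.5], [252.7, 247.0], [252.7, 225.8]]
chock axis [[253.5, 205.8], [253.4, 221.7], [253.2, 247.1]]
w6 0 [[253.0, 242.9], [253.0, 225.3], [253.0, 207.1]]
w6 -0.019 [[252.9, 257.5], [252.8, 238.2], [252.8, 218.2]]
w6 -0.03 [[252.7, 267.5], [252.7, 247.0], [252.7, 225.8]]
chock axis [[248.5, 194.2], [248.0, 207.0], [247.2, 226.9]]
[[248.38916772 190.08575655]
 [247.93177586 179.40132804]
 [247.39685788 166.90593099]] TCP [[246.08094152 170.61554681]]
```

View pics/w6.png

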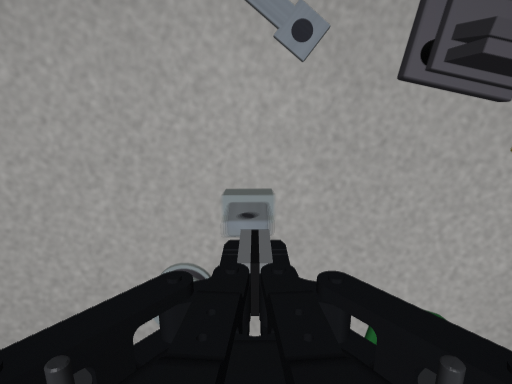

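```bash
python3 - <<'E'
from h import *
s,R=st()
sc=bot.get_image('scene');cv2.imwrite('pics/s7.png',cv2.resize(sc[110:200,200:320,::-1],(800,600),interpolation=cv2.INTER_CUBIC))
tp=bot.get_image('top')
C=cam('top');print(proj(C,s['ee_pos']))
s,im=snap('w7');cv2.imwrite('pics/w7c.png',np.hstack([cv2.resize(im[180:300,195:315,::-1],(400,400),interpolation=cv2.INTER_CUBIC),cv2.resize(tp[190:230,260:300,::-1],(400,400),interpolation=cv2.INTER_CUBIC)]))
for x in(-.011,0,.011):
  for z in(0,-.03):
    X=s['ee_pos']+R@np.array([x,0,z]);print(x,z,(proj(cam('scene'),X)-[200,110])*6.667,(proj(cam('wrist',s),X)-[195,180])*3.333,(proj(C,X)-[260,190])*10+[400,0])
E
```

```text
t 5.88 pos [486.1 -81.2  59.7] q [-0.17  0.31 -0.47  0.78 -0.    1.03] F [ 0.27  0.61 -0.74] gap 0.002 yaw(y-axis) 21.60 tilt [ 0.011  -0.0022 -0.9999]
[[281.50518961 206.12227444]]
-0.011 0 [[277.96998412 399.78847574]] [[193.38935068 209.69956473]] [[653.25256081 147.90602177]]
-0.011 -0.03 [[274.99877474 328.1585986 ]] [[192.17296097 291.48730136]] [[659.33837025 138.54469536]]
0 0 [[306.80908817 404.90937481]] [[193.35978264 150.92893016]] [[614.56531887 164.3240562 ]]
0 -0.03 [[304.33466452 333.16218321]] [[192.11577329 223.22130772]] [[619.6157072  155.40100638]]
0.011 0 [[335.81251182 410.05945177]] [[193.32929547  90.33139044]] [[575.86546977 180.74744084]]
0.011 -0.03 [[333.84064211 338.19477831]] [[192.05646962 152.4294091 ]] [[579.87975271 172.26295761]]
```

View pics/s7.png

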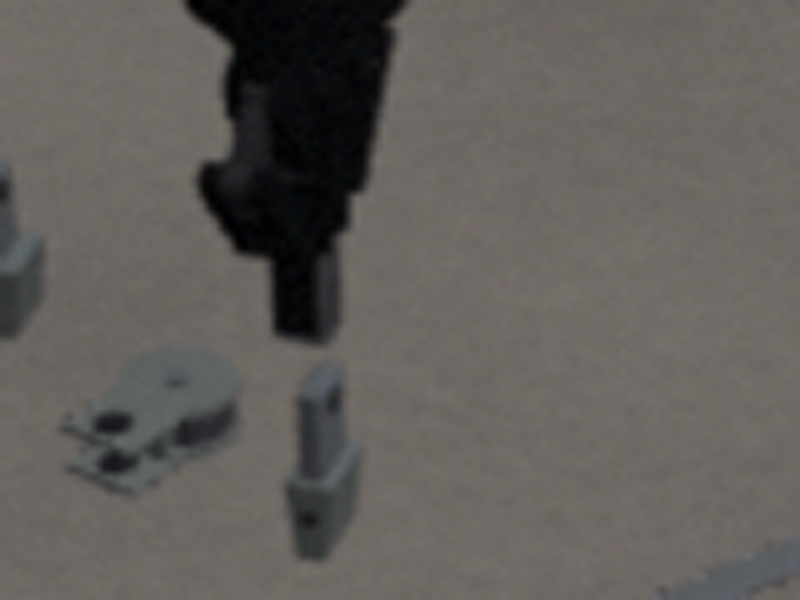

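View pics/w7c.png

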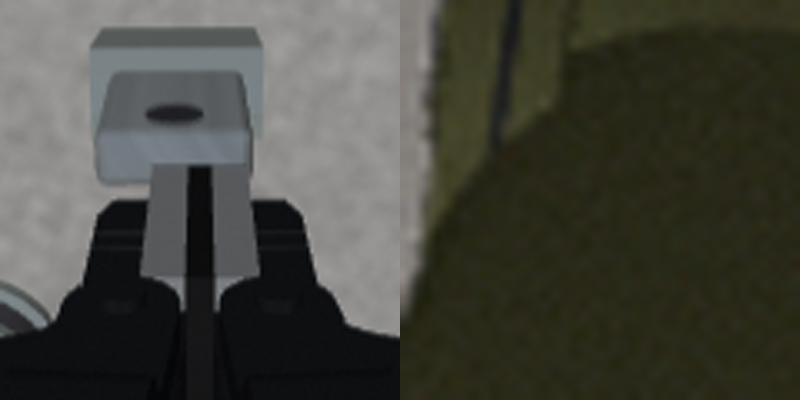

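Call:
play_rows(
  targets=[
    [[0.011, 0.002, 0, 2, -4, -40, 1], [0, 0, 0, 0, 0, -10, 1], [0, 0, 0, 0, 0, 0, 1], [0, 0, 0, 0, 0, 0, 1]],
  ],
)

```text
time_s: 6.52
ee_pos: [0.4776, -0.0801, 0.1063]
orientation: [0.562, 0.827, -0.004, -0.003]
ft_force: [-0.2, 0.0, -0.3]
finger_gap: 0.846
```

```bash
python3 - <<'E'
from h import *
st();s,im=snap('w8');cv2.imwrite('pics/w8c.png',cv2.resize(im[170:260,195:315,::-1],(800,600),interpolation=cv2.INTER_CUBIC))
E
```

```text
t 6.53 pos [477.6 -80.1 106.3] q [-0.16  0.26 -0.4   0.92 -0.    1.03] F [-0.2   0.05 -0.26] gap 0.846 yaw(y-axis) 21.60 tilt [-0.0086 -0.003  -1.    ]
```

View pics/w8c.png

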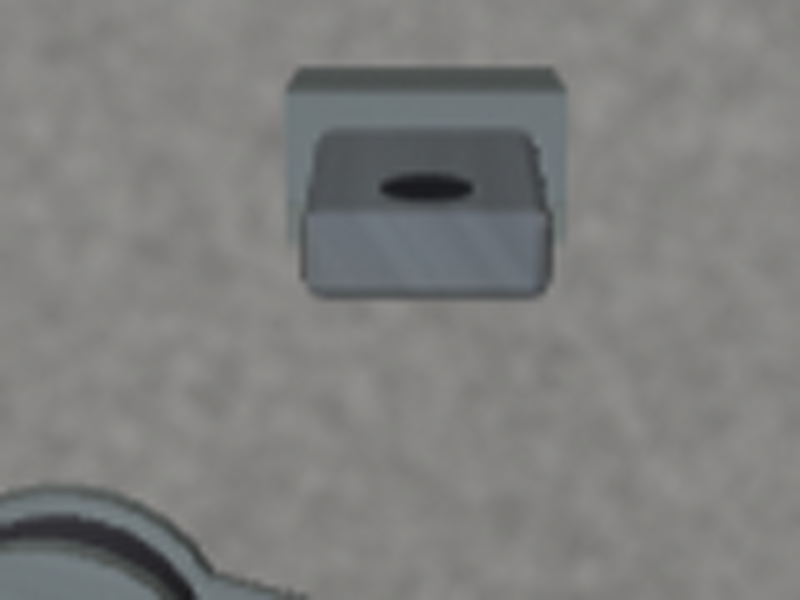

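```bash
python3 - <<'E'
from h import *
C=load('w8')
g=lambda a:(np.array(a)+.5)/6.667-.5+[195,170]
P=back(C,g([(303,210),(551,210),(550,298),(303,298)]),.068)*1000
print(P.mean(0),np.linalg.norm(P[0]-P[1]),np.linalg.norm(P[1]-P[2]))
d=P[1]-P[0]+P[2]-P[3];print('yaw',np.degrees(np.arctan2(d[1],d[0])))
x,y=P.mean(0)[:2]/1000
goto(x,y,.007,np.degrees(np.arctan2(d[1],d[0])))
E
```

```text
[481.20573574 -80.1164029   68.        ] 25.731515534496946 9.607441669006814
yaw 21.808189382703528
t 6.58 pos [477.4 -80.1 106.2] q [-0.16  0.26 -0.4   0.92 -0.    1.03] F [-0.54  0.22 -0.19] gap 0.923 yaw(y-axis) 21.59 tilt [-0.0091 -0.0029 -1.    ]
turn [-0.0095 -0.0006 -0.0037] shift in present tool axes [-1.5  4.5 99.2] in final axes [-1.5  3.5 99.2]
```

Call:
play_rows(
  targets=[
    [[-0.0095, 0, 0, -1.5, 4, 0, 1], [0, 0, 0, 0, 0, 30, 1], [0, 0, 0, 0, -1, 30, 1], [0, 0, 0, 0, -1, 15, 1], [0, 0, 0, 0, 0, 5, 1]],
  ],
)

```text
time_s: 7.2
ee_pos: [0.48, -0.0806, 0.022]
orientation: [0.562, 0.827, 0.001, -0.0]
ft_force: [-0.1, -0.7, 0.5]
finger_gap: 1.0
```

```bash
python3 - <<'E'
from h import *
goto(.4812,-.0801,.007,21.8)
E
```

```text
t 7.20 pos [480.  -80.6  22. ] q [-0.17  0.35 -0.53  0.69  0.    1.03] F [-0.13 -0.7   0.46] gap 1.000 yaw(y-axis) 21.59 tilt [-1.0e-04  1.5e-03 -1.0e+00]
turn [ 0.0004 -0.0015 -0.0037] shift in present tool axes [ 0.   1.3 15. ] in final axes [ 0.   1.3 15. ]
```

Call:
play_rows(
  targets=[
    [[0, 0, 0, 0, 1.3, 10, 0.2], [0, 0, 0, 0, 0, 5, 0], [0, 0, 0, 0, 0, 0, 0]],
  ],
)

```text
time_s: 7.58
ee_pos: [0.4821, -0.0802, 0.0064]
orientation: [0.562, 0.827, 0.001, -0.0]
ft_force: [-0.0, -0.6, 0.7]
finger_gap: 0.499
```

```bash
python3 - <<'E'
from h import *
goto(.4812,-.0801,.007,21.8)
sc=bot.get_image('scene');cv2.imwrite('pics/s9.png',cv2.resize(sc[110:200,200:320,::-1],(800,600),interpolation=cv2.INTER_CUBIC))
s,im=snap('w9')
E
```

```text
t 7.58 pos [482.1 -80.2   6.4] q [-0.17  0.37 -0.55  0.65  0.    1.03] F [-0.01 -0.58  0.75] gap 0.499 yaw(y-axis) 21.59 tilt [ 8.0e-04  1.5e-03 -1.0e+00]
turn [ 0.0013 -0.0011 -0.0037] shift in present tool axes [ 0.4 -0.8 -0.6] in final axes [ 0.4 -0.8 -0.6]
```

View pics/s9.png

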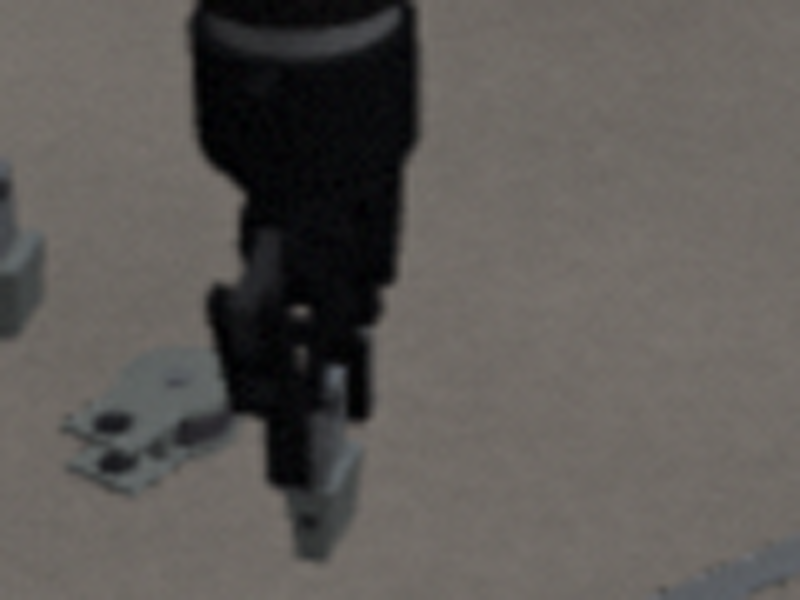

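View pics/w9.png

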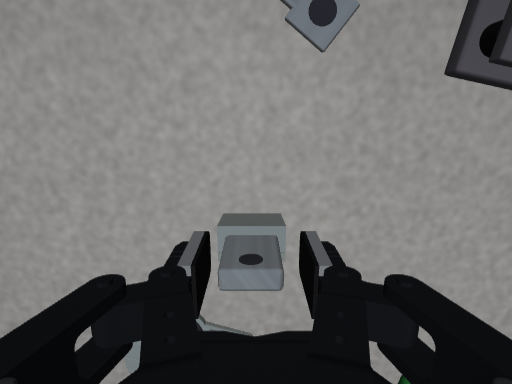

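Call:
play_rows(
  targets=[
    [[0, 0, 0, 0.3, -0.8, -1.5, -0.3], [0, 0, 0, 0, 0, 0, -1], [0, 0, 0, 0, 0, 0, -1]],
  ],
)

```text
time_s: 8.05
ee_pos: [0.4818, -0.0803, 0.0092]
orientation: [0.562, 0.827, 0.001, 0.001]
ft_force: [-0.5, -0.4, -2.3]
finger_gap: 0.295
```

```bash
python3 - <<'E'
from h import *
goto(.4812,-.0801,.007,21.8)
sc=bot.get_image('scene');cv2.imwrite('pics/s10.png',cv2.resize(sc[110:200,200:320,::-1],(800,600),interpolation=cv2.INTER_CUBIC))
s,im=snap('w10');st()
E
```

```text
t 8.05 pos [481.8 -80.3   9.2] q [-0.17  0.37 -0.54  0.66  0.    1.03] F [-0.53 -0.36 -2.32] gap 0.295 yaw(y-axis) 21.58 tilt [ 0.0026  0.0011 -1.    ]
turn [ 0.0028 -0.0001 -0.0038] shift in present tool axes [ 0.4 -0.5  2.2] in final axes [ 0.4 -0.5  2.2]
t 8.15 pos [481.8 -80.3   9.1] q [-0.17  0.37 -0.54  0.66  0.    1.03] F [ 0.21 -0.56  0.37] gap 0.292 yaw(y-axis) 21.58 tilt [ 0.0024  0.0012 -1.    ]
```

View pics/w10.png

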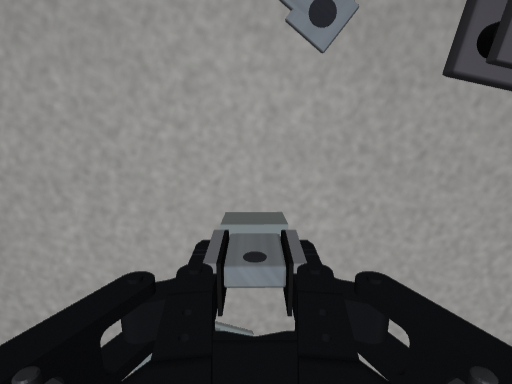

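Call:
play_rows(
  targets=[
    [[0, 0, 0, 0, 0, -15, -1], [0, 0, 0, 0, 0, -40, -1], [0, 0, 0, 0, 0, -40, -1], [0, 0, 0, 0, 0, -30, -1], [0, 0, 0, 0, 0, 0, -1]],
  ],
)

```text
time_s: 8.78
ee_pos: [0.4802, -0.0801, 0.1359]
orientation: [0.562, 0.827, 0.001, -0.001]
ft_force: [0.6, 0.3, -1.7]
finger_gap: 0.292
```

```bash
python3 - <<'E'
from h import *
goto(.5582,.1739,.135,10.17)
sc=bot.get_image('scene');cv2.imwrite('pics/s11.png',cv2.resize(sc[50:200,150:350,::-1],(800,600),interpolation=cv2.INTER_CUBIC))
E
```

```text
t 8.78 pos [480.2 -80.1 135.9] q [-0.17  0.24 -0.35  0.99  0.    1.03] F [ 0.58  0.28 -1.66] gap 0.292 yaw(y-axis) 21.59 tilt [-0.0012  0.0021 -1.    ]
turn [-0.0006 -0.0023  0.1993] shift in present tool axes [207.5 166.    1.4] in final axes [236.2 121.7   0.9]
```

View pics/s11.png

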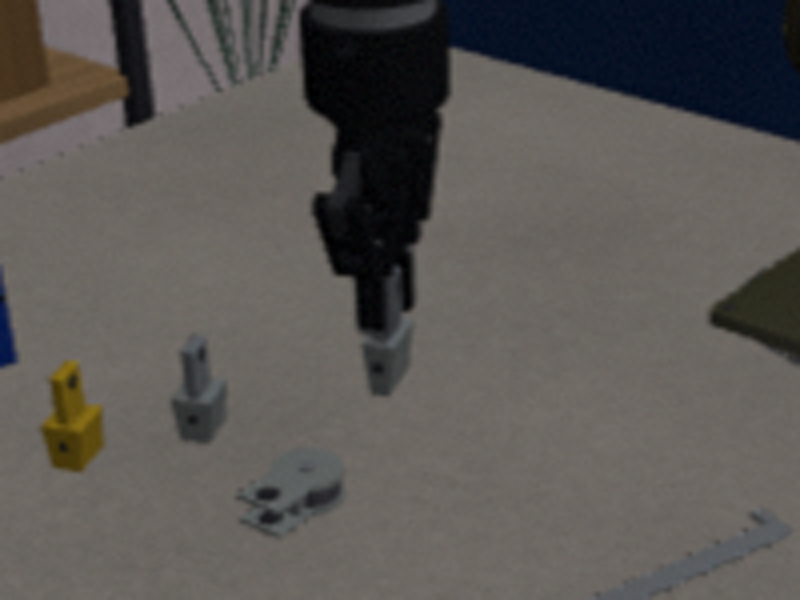

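Call:
play_rows(
  targets=[
    [[0, 0, 0.1, 0, 0, -4, -1], [0, 0, 0.1, 0, 0, -4, -1], [0, 0, 0, 50, 26, 0, -1], [0, 0, 0, 50, 26, 0, -1], [0, 0, 0, 50, 26, 0, -1], [0, 0, 0, 40, 20, 0, -1], [0, 0, 0, 30, 15, 0, -1], [0, 0, 0, 0, 0, 0, -1], [0, 0, 0, 0, 0, 0, -1]],
  ],
)

```text
time_s: 9.95
ee_pos: [0.5453, 0.1608, 0.1238]
orientation: [0.646, 0.763, -0.011, -0.011]
ft_force: [-0.0, 0.0, -1.4]
finger_gap: 0.287
```

```bash
python3 - <<'E'
from h import *
goto(.5582,.1739,.135,10.17)
s,im=snap('w12')
E
```

```text
t 9.95 pos [545.3 160.8 123.8] q [ 0.28  0.4  -0.14  1.06  0.01  1.69] F [-0.03  0.02 -1.44] gap 0.287 yaw(y-axis) 9.52 tilt [-0.0309 -0.0017 -0.9995]
turn [-0.0308 -0.0036 -0.0114] shift in present tool axes [ 10.8  14.6 -11.6] in final axes [ 10.6  15.  -11.2]
```

View pics/w12.png

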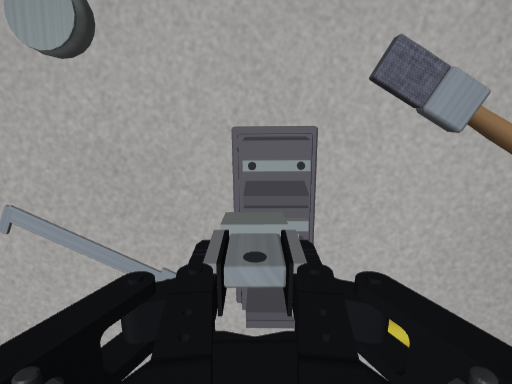

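Call:
play_rows(
  targets=[
    [[-0.031, -0.004, -0.011, 11, 15, -11, -1], [0, 0, 0, 0, 0, 0, -1]],
  ],
)

```text
time_s: 10.25
ee_pos: [0.5593, 0.1732, 0.1349]
orientation: [0.643, 0.766, 0.001, 0.001]
ft_force: [0.1, -0.4, -1.5]
finger_gap: 0.287
```

```bash
python3 - <<'E'
from h import *
goto(.5582,.1739,.135,10.17)
s,im=snap('w13');cv2.imwrite('pics/w13c.png',cv2.resize(im[120:270,185:345,::-1],(640,600),interpolation=cv2.INTER_CUBIC))
goto(.5582,.1739,.135,10.17)
E
```

```text
t 10.25 pos [559.3 173.2 134.9] q [ 0.3   0.39 -0.12  1.06 -0.    1.7 ] F [ 0.09 -0.4  -1.53] gap 0.287 yaw(y-axis) 10.02 tilt [ 0.0021  0.     -1.    ]
turn [ 0.0021  0.0004 -0.0026] shift in present tool axes [ 0.9 -0.9 -0.1] in final axes [ 0.9 -0.9 -0.1]
t 10.30 pos [558.1 172.4 134.2] q [ 0.3   0.4  -0.12  1.06 -0.    1.7 ] F [ 0.05 -1.2  -2.15] gap 0.290 yaw(y-axis) 10.00 tilt [-2.0e-04 -1.1e-03 -1.0e+00]
turn [-0.0004  0.001  -0.0029] shift in present tool axes [ 1.5  0.3 -0.8] in final axes [ 1.5  0.3 -0.8]
```

View pics/w13c.png

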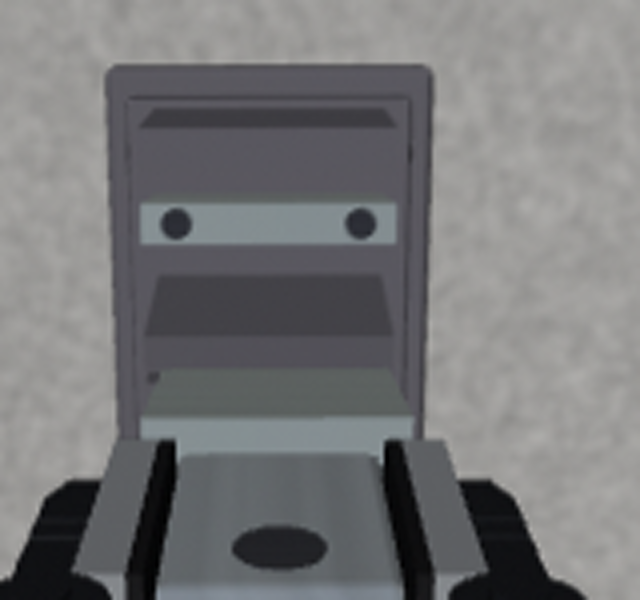

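```bash
python3 - <<'E'
from fit import *
import pickle
C=load('w13');s=pickle.load(open('pics/w13.pkl','rb'))
g=lambda u,v:tuple((np.array([u,v])+.5)/4-.5+[185,120])
pts=[(*g(145,336),-.025,.0395,.064),(*g(392,336),.025,.0395,.064),(*g(105,64),-.038,.088,.008),(*g(434,64),.038,.088,.008)]
p=fit(C,pts)
for p in (p,[.5667,.12665,np.radians(10.17)]):
    c,sn=np.cos(p[2]),np.sin(p[2]);Rz=np.array([[c,-sn],[sn,c]])
    loc=lambda uv,z:((back(C,uv,z)[:,:2]-p[:2])@Rz)*1000
    print('slot',np.round(p[:2]+Rz@[0,.048],4),'jaw',loc([g(140,244),g(397,244)],.064).round(1).tolist(),'fixed',loc([g(145,336),g(392,336)],.064).round(1).tolist())
zt=s['ee_pos'][2]-.0091
P=np.r_[back(C,[g(142,415),g(413,415)],zt+.032),back(C,[g(160,369),g(392,369)],zt)]
R=Ro.from_quat(s['orientation']).as_matrix()
print(((P-s['ee_pos'])@R*1000).round(1).tolist())
E
```

```text
x y yaw h [566.29 126.43  10.07  10.  ]
[[-0.4, -0.35], [0.37, -0.39], [0.3, 0.42], [-0.27, 0.41]]
slot [0.5579 0.1737] jaw [[-25.2, 58.0], [25.3, 58.0]] fixed [[-24.7, 39.2], [24.7, 39.2]]
slot [0.5582 0.1739] jaw [[-25.5, 57.9], [24.9, 57.8]] fixed [[-25.1, 39.1], [24.3, 39.0]]
[[9.8, -16.4, -22.9], [9.8, 17.5, -22.9], [5.3, -17.2, 9.1], [5.3, 17.7, 9.1]]
```

Call:
play_rows(
  targets=[
    [[0, 0, -0.002, 1.6, 0, 20, -1], [0, 0, 0, 0, 0, 20, -1], [0, 0, 0, 0, 0, 10, -1], [0, 0, 0, 0, 0, 5, -1]],
  ],
)

```text
time_s: 10.8
ee_pos: [0.5588, 0.1727, 0.0798]
orientation: [0.643, 0.766, 0.001, 0.001]
ft_force: [0.4, -0.3, -2.1]
finger_gap: 0.289
```

```bash
python3 - <<'E'
from h import *
goto(.5576,.1743,.075,10.1)
E
```

```text
t 10.80 pos [558.8 172.7  79.8] q [ 0.3   0.43 -0.21  0.93 -0.    1.7 ] F [ 0.42 -0.33 -2.08] gap 0.289 yaw(y-axis) 10.00 tilt [ 3.e-03 -8.e-04 -1.e+00]
turn [ 0.0028  0.0013 -0.0017] shift in present tool axes [ 1.8 -0.9  4.8] in final axes [ 1.8 -0.9  4.8]
```

Call:
play_rows(
  targets=[
    [[0.003, 0.001, -0.001, 1.8, -0.9, 2, -1], [0, 0, 0, 0, 0, 0, -1]],
  ],
)

```text
time_s: 11.05
ee_pos: [0.5578, 0.1743, 0.0782]
orientation: [0.642, 0.766, -0.0, 0.0]
ft_force: [0.3, 0.5, -1.2]
finger_gap: 0.289
```

```bash
python3 - <<'E'
from h import *
goto(.5576,.1743,.075,10.1)
s,im=snap('w14');cv2.imwrite('pics/w14c.png',cv2.resize(im[120:270,175:335,::-1],(640,600),interpolation=cv2.INTER_CUBIC))
goto(.5576,.1743,.075,10.1)
E
```

```text
t 11.05 pos [557.8 174.3  78.2] q [ 0.3   0.44 -0.21  0.93 -0.    1.7 ] F [ 0.28  0.5  -1.19] gap 0.289 yaw(y-axis) 10.04 tilt [ 1.e-04 -2.e-04 -1.e+00]
turn [ 0.0001  0.0002 -0.001 ] shift in present tool axes [ 0.1 -0.2  3.2] in final axes [ 0.1 -0.2  3.2]
t 11.10 pos [557.9 174.3  78.4] q [ 0.3   0.44 -0.21  0.93 -0.    1.7 ] F [-0.1   0.42 -2.14] gap 0.286 yaw(y-axis) 10.04 tilt [ 5.e-04 -2.e-04 -1.e+00]
turn [ 0.0005  0.0003 -0.001 ] shift in present tool axes [ 0.1 -0.3  3.4] in final axes [ 0.1 -0.3  3.4]
```

View pics/w14c.png

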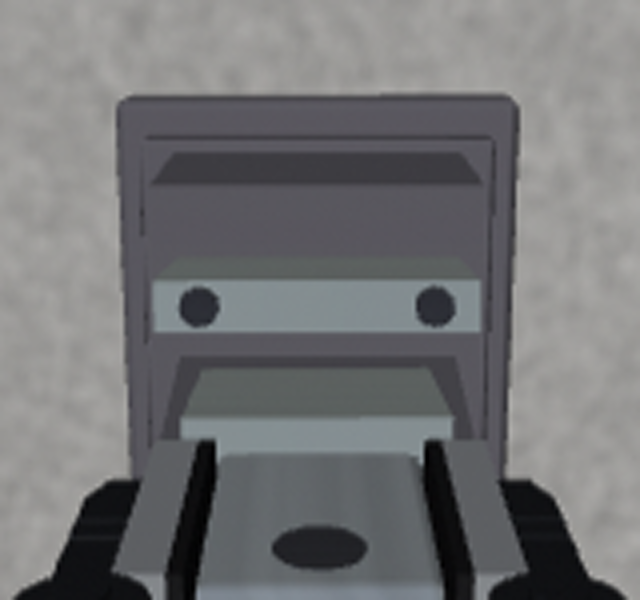

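Call:
play_rows(
  targets=[
    [[0, 0, 0, 0, 0, 8, -1], [0, 0, 0, 0, 0, 8, -1], [0, 0, 0, 0, 0, 4, -1], [0, 0, 0, 0, 0, 2, -1]],
  ],
)

```text
time_s: 11.6
ee_pos: [0.5585, 0.1745, 0.0555]
orientation: [0.642, 0.766, 0.001, 0.001]
ft_force: [0.2, 0.3, -0.7]
finger_gap: 0.29
```

```bash
python3 - <<'E'
from h import *
goto(.5576,.1743,.053,10.1)
E
```

```text
t 11.60 pos [558.5 174.5  55.5] q [ 0.3   0.46 -0.24  0.87 -0.    1.7 ] F [ 0.17  0.3  -0.69] gap 0.290 yaw(y-axis) 10.05 tilt [ 1.7e-03  2.0e-04 -1.0e+00]
turn [ 0.0018  0.0001 -0.0008] shift in present tool axes [-0.1 -0.9  2.5] in final axes [-0.1 -0.9  2.5]
```

Small steps now, correcting sideways drift.

Call:
play_rows(
  targets=[
    [[0.002, 0, -0.001, -0.1, -0.8, 2, -1], [0, 0, 0, 0, 0, 1.5, -1], [0, 0, 0, 0, 0, 1, -1], [0, 0, 0, 0, 0, 1, -1]],
  ],
)

```text
time_s: 12.1
ee_pos: [0.5578, 0.1743, 0.0497]
orientation: [0.642, 0.767, -0.0, 0.0]
ft_force: [-0.8, 0.4, -1.4]
finger_gap: 0.29
```

```bash
python3 - <<'E'
from h import *
goto(.5576,.1743,.053,10.1)
E
```

```text
t 12.10 pos [557.8 174.3  49.7] q [ 0.3   0.46 -0.25  0.86 -0.    1.7 ] F [-0.79  0.42 -1.42] gap 0.290 yaw(y-axis) 10.11 tilt [-1.e-04 -2.e-04 -1.e+00]
turn [-0.0001  0.0001  0.0002] shift in present tool axes [ 0.1 -0.2 -3.3] in final axes [ 0.1 -0.2 -3.3]
```

Call:
play_rows(
  targets=[
    [[0, 0, 0, 0, 0, 1, -1], [0, 0, 0, 0, 0, 1, -1]],
  ],
)

```text
time_s: 12.35
ee_pos: [0.558, 0.1744, 0.0478]
orientation: [0.642, 0.767, 0.0, 0.0]
ft_force: [0.8, -0.1, -1.9]
finger_gap: 0.288
```

Call:
play_rows(
  targets=[
    [[0, 0, 0, 0, 0, 0.8, -1], [0, 0, 0, 0, 0, 0.8, -1]],
  ],
)

```text
time_s: 12.6
ee_pos: [0.558, 0.1743, 0.0461]
orientation: [0.642, 0.767, 0.0, 0.0]
ft_force: [-0.5, -0.1, -1.3]
finger_gap: 0.291
```

Call:
play_rows(
  targets=[
    [[0, 0, 0, 0, 0, 0.8, -1], [0, 0, 0, 0, 0, 0.8, -1]],
  ],
)

```text
time_s: 12.85
ee_pos: [0.558, 0.1744, 0.0444]
orientation: [0.642, 0.767, 0.0, 0.0]
ft_force: [0.3, 0.6, -2.2]
finger_gap: 0.294
```

Call:
play_rows(
  targets=[
    [[0, 0, 0, 0, 0, 0.6, -1], [0, 0, 0, 0, 0, 0.6, -1]],
  ],
)

```text
time_s: 13.1
ee_pos: [0.558, 0.1744, 0.0431]
orientation: [0.642, 0.767, 0.0, 0.0]
ft_force: [-0.6, -0.0, -1.7]
finger_gap: 0.292
```

Call:
play_rows(
  targets=[
    [[0, 0, 0, 0, 0, 0.5, -1], [0, 0, 0, 0, 0, 0.5, -1]],
  ],
)

```text
time_s: 13.35
ee_pos: [0.5581, 0.1744, 0.042]
orientation: [0.642, 0.767, 0.0, 0.0]
ft_force: [-0.2, 0.5, -0.6]
finger_gap: 0.292
```

Call:
play_rows(
  targets=[
    [[0, 0, 0, 0, 0, 0.4, -1], [0, 0, 0, 0, 0, 0.4, -1]],
  ],
)

```text
time_s: 13.6
ee_pos: [0.5581, 0.1745, 0.0414]
orientation: [0.642, 0.767, 0.0, 0.0]
ft_force: [-0.9, 0.8, -0.0]
finger_gap: 0.291
```

Call:
play_rows(
  targets=[
    [[0, 0, 0, 0, -0.4, 0.3, -1], [0, 0, 0, 0, 0, 0.4, -1]],
  ],
)

```text
time_s: 13.85
ee_pos: [0.5581, 0.1745, 0.0412]
orientation: [0.642, 0.767, 0.001, 0.0]
ft_force: [-0.7, -0.1, 1.2]
finger_gap: 0.292
```

```bash
python3 - <<'E'
from h import *
goto(.5576,.1743,.040,10.1)
E
```

```text
t 13.85 pos [558.1 174.5  41.2] q [ 0.3   0.47 -0.26  0.84  0.    1.7 ] F [-0.67 -0.07  1.21] gap 0.292 yaw(y-axis) 10.11 tilt [ 1.6e-03  6.0e-04 -1.0e+00]
turn [ 0.0016 -0.0003  0.0002] shift in present tool axes [-0.1 -0.6  1.2] in final axes [-0.1 -0.6  1.2]
```

Call:
play_rows(
  targets=[
    [[0, 0, 0, 0, 0, 0.4, -1], [0, 0, 0, 0, 0, 0.4, -1]],
  ],
)

```text
time_s: 14.1
ee_pos: [0.5581, 0.1745, 0.0409]
orientation: [0.642, 0.767, 0.001, 0.0]
ft_force: [-1.9, 0.3, 2.0]
finger_gap: 0.29
```

Call:
play_rows(
  targets=[
    [[0, 0, 0, 0, -0.2, 0.6, -1], [0, 0, 0, 0, -0.2, 0.6, -1]],
  ],
)

```text
time_s: 14.35
ee_pos: [0.5582, 0.1745, 0.0405]
orientation: [0.642, 0.767, 0.001, 0.001]
ft_force: [-1.1, -0.6, 5.7]
finger_gap: 0.289
```

Call:
play_rows(
  targets=[
    [[0, 0, 0, 0, 0, 0.6, -1], [0, 0, 0, 0, 0, 0.6, -1]],
  ],
)

```text
time_s: 14.6
ee_pos: [0.5582, 0.1746, 0.0403]
orientation: [0.642, 0.767, 0.002, 0.001]
ft_force: [-1.8, -0.3, 6.8]
finger_gap: 0.292
```

Call:
play_rows(
  targets=[
    [[0, 0, 0, 0, 0, 0.8, -1], [0, 0, 0, 0, 0, 0.8, -1]],
  ],
)

```text
time_s: 14.85
ee_pos: [0.5582, 0.1746, 0.0401]
orientation: [0.642, 0.767, 0.002, 0.001]
ft_force: [-2.0, -0.5, 8.3]
finger_gap: 0.297
```

```bash
python3 - <<'E'
from h import *
goto(.5576,.1743,.040,10.1)
E
```

```text
t 14.85 pos [558.2 174.6  40.1] q [ 0.3   0.47 -0.27  0.83  0.    1.7 ] F [-2.04 -0.46  8.27] gap 0.297 yaw(y-axis) 10.11 tilt [ 0.0042  0.0014 -1.    ]
turn [ 0.0044 -0.0006  0.0001] shift in present tool axes [-0.2 -0.6  0.1] in final axes [-0.2 -0.6  0.1]
```

Call:
play_rows(
  targets=[
    [[0, 0, 0, 0, 0, 0.95, -1], [0, 0, 0, 0, 0, 0.95, -1]],
  ],
)

```text
time_s: 15.1
ee_pos: [0.5582, 0.1746, 0.04]
orientation: [0.642, 0.767, 0.002, 0.001]
ft_force: [-3.9, -1.0, 9.0]
finger_gap: 0.287
```

Call:
play_rows(
  targets=[
    [[0, 0, 0, 0, 0, 0.95, -1], [0, 0, 0, 0, 0, 0.95, -1]],
  ],
)

```text
time_s: 15.35
ee_pos: [0.5582, 0.1746, 0.04]
orientation: [0.642, 0.767, 0.003, 0.002]
ft_force: [-2.3, -0.6, 9.4]
finger_gap: 0.291
```

Call:
play_rows(
  targets=[
    [[0, 0, 0, 0, 0, 0.95, -1], [0, 0, 0, 0, 0, 0.95, -1]],
  ],
)

```text
time_s: 15.6
ee_pos: [0.5582, 0.1746, 0.04]
orientation: [0.642, 0.767, 0.003, 0.002]
ft_force: [-2.0, -0.1, 8.7]
finger_gap: 0.292
```

Call:
play_rows(
  targets=[
    [[0, 0, 0, 0, 0, 1.05, -1], [0, 0, 0, 0, 0, 1.05, -1], [0, 0, 0, 0, 0, 1.05, -1], [0, 0, 0, 0, 0, 1.05, -1]],
  ],
)

```text
time_s: 16.1
ee_pos: [0.5583, 0.1747, 0.0399]
orientation: [0.642, 0.767, 0.004, 0.003]
ft_force: [-1.9, -0.5, 9.9]
finger_gap: 0.291
```

```bash
python3 - <<'E'
from h import *
goto(.5576,.1743,.040,10.1)
s,im=snap('w15')
E
```

```text
t 16.10 pos [558.3 174.7  39.9] q [ 0.3   0.46 -0.27  0.82  0.    1.7 ] F [-1.88 -0.52  9.86] gap 0.291 yaw(y-axis) 10.10 tilt [ 0.0092  0.0029 -1.    ]
turn [ 0.0096 -0.0012  0.0001] shift in present tool axes [-0.2 -0.7 -0.1] in final axes [-0.2 -0.7 -0.1]
```

View pics/w15.png

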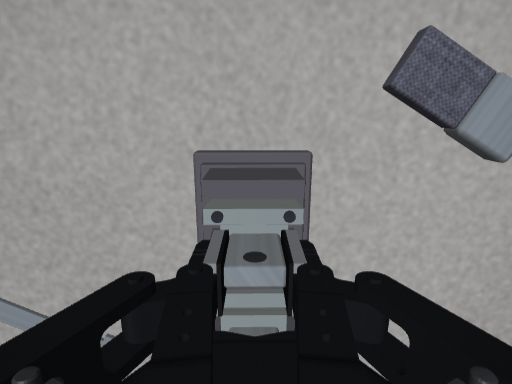

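Call:
play_rows(
  targets=[
    [[0.0095, 0, 0, 0, 0, 0.6, -1], [0, 0, 0, 0, 0, 0.4, -1]],
  ],
)

```text
time_s: 16.4
ee_pos: [0.5582, 0.1746, 0.0404]
orientation: [0.642, 0.767, 0.001, -0.0]
ft_force: [-1.6, -0.7, 4.8]
finger_gap: 0.291
```

```bash
python3 - <<'E'
from h import *
goto(.5576,.1743,.040,10.1)
E
```

```text
t 16.40 pos [558.2 174.6  40.4] q [ 0.3   0.47 -0.26  0.84  0.    1.7 ] F [-1.56 -0.71  4.77] gap 0.291 yaw(y-axis) 10.11 tilt [ 4.0e-04  1.4e-03 -1.0e+00]
turn [ 0.0007 -0.0013  0.0001] shift in present tool axes [-0.2 -0.7  0.4] in final axes [-0.2 -0.7  0.4]
```

Call:
play_rows(
  targets=[
    [[0.001, -0.001, 0, 0, 0, 0.8, -1], [0.001, 0, 0, 0, 0, 0.9, -1], [0.001, 0, 0, 0, 0, 1, -1]],
  ],
)

```text
time_s: 16.77
ee_pos: [0.5582, 0.1746, 0.0399]
orientation: [0.642, 0.767, -0.0, -0.001]
ft_force: [-3.0, -0.5, 9.3]
finger_gap: 0.291
```

Call:
play_rows(
  targets=[
    [[0.001, 0, 0, 0, 0, 1, -1], [0.001, 0, 0, 0, 0, 1, -1], [0.001, 0, 0, 0, 0, 1, -1]],
  ],
)

```text
time_s: 17.15
ee_pos: [0.5582, 0.1746, 0.0399]
orientation: [0.642, 0.767, -0.001, -0.001]
ft_force: [-3.0, -0.6, 8.9]
finger_gap: 0.289
```

Call:
play_rows(
  targets=[
    [[0.001, 0, 0, 0, 0, 1, -1], [0.001, 0, 0, 0, 0, 1, -1], [0.001, 0, 0, 0, 0, 1, -1]],
  ],
)

```text
time_s: 17.52
ee_pos: [0.5582, 0.1746, 0.0399]
orientation: [0.642, 0.767, -0.001, -0.001]
ft_force: [-2.7, -0.5, 9.0]
finger_gap: 0.294
```

```bash
python3 - <<'E'
from h import *
goto(.5576,.1743,.040,10.1)
E
```

```text
t 17.52 pos [558.2 174.6  39.9] q [ 0.3   0.47 -0.26  0.85  0.    1.7 ] F [-2.68 -0.48  9.01] gap 0.294 yaw(y-axis) 10.12 tilt [-3.9e-03 -2.0e-04 -1.0e+00]
turn [-0.0039 -0.0005  0.0004] shift in present tool axes [-0.2 -0.6 -0.1] in final axes [-0.2 -0.6 -0.1]
```

Call:
play_rows(
  targets=[
    [[-0.003, 0, 0, 0, -0.2, 0.3, -1], [0, 0, 0, 0, 0, 0.2, -0.1], [0, 0, 0, 0, 0, 0, 0], [0, 0, 0, 0, 0, 0, 0]],
  ],
)

```text
time_s: 18.02
ee_pos: [0.5584, 0.1746, 0.0394]
orientation: [0.642, 0.767, 0.0, -0.0]
ft_force: [0.3, 0.3, 0.3]
finger_gap: 0.498
```

```bash
python3 - <<'E'
from h import *
goto(.5576,.1743,.130,10.1)
E
```

```text
t 18.02 pos [558.4 174.6  39.4] q [ 0.3   0.47 -0.26  0.84  0.    1.7 ] F [0.34 0.26 0.29] gap 0.498 yaw(y-axis) 10.13 tilt [-1.e-04  5.e-04 -1.e+00]
turn [ 0.     -0.0005  0.0005] shift in present tool axes [ -0.1  -0.8 -90.6] in final axes [ -0.2  -0.8 -90.6]
```

Released. Rise clear and look.

Call:
play_rows(
  targets=[
    [[0, 0, 0, 0, 0, -20, 0], [0, 0, 0, 0, 0, -40, 0], [0, 0, 0, 0, 0, -50, 1], [0, 0, 0, -20, 0, -30, 1], [0, 0, 0, -20, 0, 0, 1], [0, 0, 0, 0, 0, 0, 1]],
  ],
)

```text
time_s: 18.77
ee_pos: [0.5645, 0.1338, 0.1797]
orientation: [0.642, 0.767, -0.002, -0.002]
ft_force: [-0.4, -0.4, -0.8]
finger_gap: 1.0
```

```bash
python3 - <<'E'
from h import *
st();s,im=snap('w16');cv2.imwrite('pics/w16c.png',cv2.resize(im[90:240,155:355,::-1],(800,600),interpolation=cv2.INTER_CUBIC))
sc=bot.get_image('scene');cv2.imwrite('pics/s16.png',cv2.resize(sc[150:300,200:400,::-1],(800,600),interpolation=cv2.INTER_CUBIC))
E
```

```text
t 18.77 pos [564.5 133.8 179.7] q [ 0.23  0.37 -0.04  1.17  0.    1.63] F [-0.42 -0.35 -0.76] gap 1.000 yaw(y-axis) 10.17 tilt [-0.0054 -0.0013 -1.    ]
```

View pics/w16c.png

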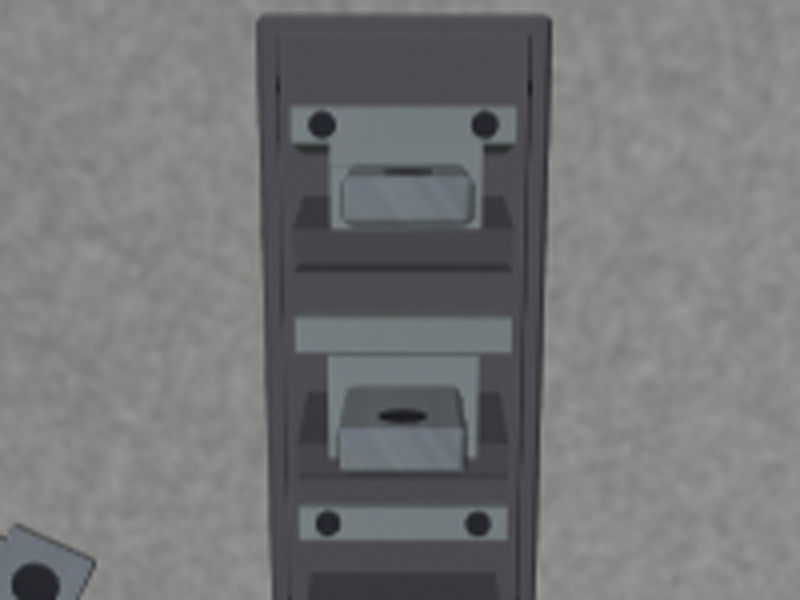

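View pics/s16.png

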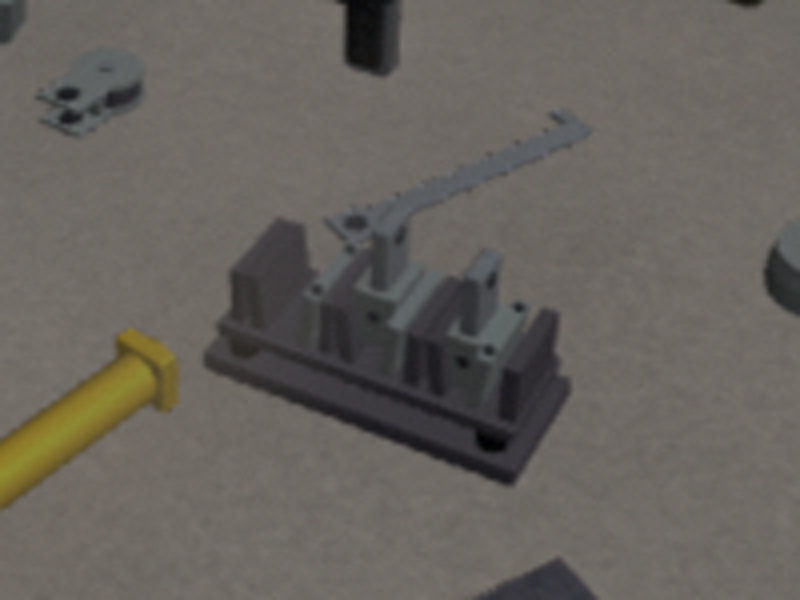

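```bash
python3 - <<'E'
from h import *
goto(.445,-.284,.16,28)
E
```

```text
t 18.88 pos [564.1 134.9 179.4] q [ 0.23  0.37 -0.04  1.17  0.    1.63] F [-0.09 -0.32  0.09] gap 1.000 yaw(y-axis) 10.24 tilt [-0.0062 -0.001  -1.    ]
turn [-0.0062 -0.0011 -0.3099] shift in present tool axes [-391.  -191.6   20.5] in final axes [-313.9 -301.8   19.4]
```

Call:
play_rows(
  targets=[
    [[-0.006, -0.001, -0.155, 0, 0, 0, 1], [0, 0, -0.155, 0, 0, 0, 1], [0, 0, 0, -42, -40, 0, 1], [0, 0, 0, -42, -40, 0, 1], [0, 0, 0, -42, -40, 0, 1], [0, 0, 0, -42, -40, 0, 1], [0, 0, 0, -42, -40, 0, 1], [0, 0, 0, -42, -40, 5, 1], [0, 0, 0, -30, -28, 5, 1], [0, 0, 0, -20, -20, 5, 1], [0, 0, 0, 0, 0, 0, 1]],
  ],
)

```text
time_s: 20.25
ee_pos: [0.4486, -0.2714, 0.1481]
orientation: [0.506, 0.863, -0.002, -0.012]
ft_force: [0.3, -0.1, -0.1]
finger_gap: 1.0
```

```bash
python3 - <<'E'
from h import *
goto(.445,-.284,.16,28)
s,im=snap('w17')
E
```

```text
t 20.25 pos [ 448.6 -271.4  148.1] q [-0.54  0.31 -0.22  1.07 -0.01  0.52] F [ 0.27 -0.12 -0.15] gap 1.000 yaw(y-axis) 29.25 tilt [-0.0227  0.0078 -0.9997]
turn [-0.0162 -0.0177  0.0218] shift in present tool axes [ -9.1  -9.5 -12. ] in final axes [ -9.5  -9.1 -11.9]
```

View pics/w17.png

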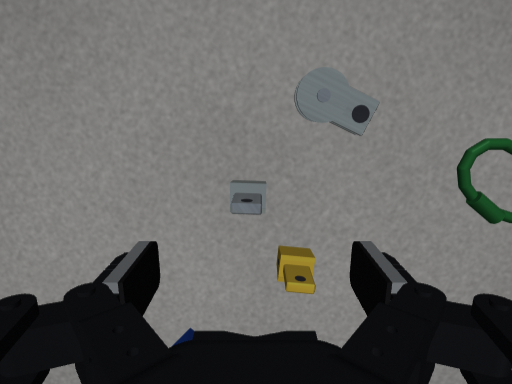

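```bash
python3 - <<'E'
import cv2
t=cv2.imread("pics/w17.png")
cv2.imwrite("pics/w17c.png",cv2.resize(t[170:230,210:290],(800,600),interpolation=cv2.INTER_CUBIC))
E
```

```text
(no output)
```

View pics/w17c.png

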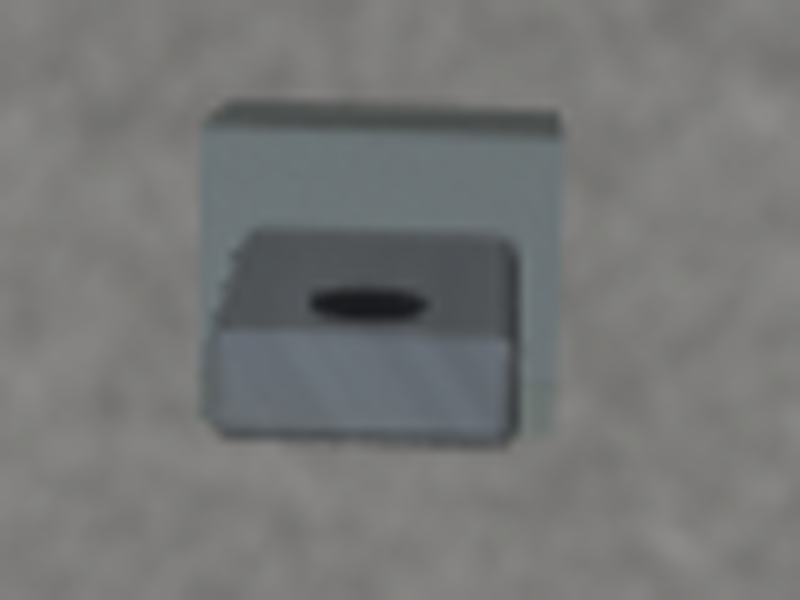

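```bash
python3 - <<'E'
from h import *
C=load('w17')
g=lambda a:(np.array(a)+.5)/10-.5+[210,170]
P=back(C,g([(214,328),(516,336),(515,446),(214,438)]),.068)*1000
print(P.mean(0),np.linalg.norm(P[0]-P[1]),np.linalg.norm(P[1]-P[2]))
d=P[1]-P[0]+P[2]-P[3];a=np.degrees(np.arctan2(d[1],d[0]));print('yaw',a)
Q=back(C,g([(203,124),(563,133)]),.032)*1000;d=Q[1]-Q[0];print(Q.mean(0),np.degrees(np.arctan2(d[1],d[0])),np.linalg.norm(d))
x,y=P.mean(0)[:2]/1000
goto(x,y,.110,28)
E
```

```text
[ 448.66397655 -286.91634887   68.        ] 25.05981063363772 9.54276231875113
yaw 27.98809923962979
[ 441.8326002 -274.1727543   32.       ] 28.029007390229307 33.5595323033916
t 20.30 pos [ 448.8 -270.4  148.3] q [-0.54  0.31 -0.22  1.07 -0.    0.52] F [-0.71  0.88 -0.78] gap 0.999 yaw(y-axis) 29.33 tilt [-0.0227  0.0082 -0.9997]
turn [-0.016  -0.0181  0.0231] shift in present tool axes [-15.   -7.6  38.1] in final axes [-14.5  -7.9  38.3]
```

Call:
play_rows(
  targets=[
    [[-0.016, -0.018, 0.023, -14.5, -7.7, 0, 1], [0, 0, 0, 0, 0, 30, 1], [0, 0, 0, 0, -1, 30, 1], [0, 0, 0, 0, -1, 30, 1], [0, 0, 0, 0, -1, 20, 1]],
  ],
)

```text
time_s: 20.92
ee_pos: [0.4514, -0.2878, 0.0372]
orientation: [0.513, 0.858, 0.001, 0.005]
ft_force: [-0.2, -0.1, -0.2]
finger_gap: 0.999
```

```bash
python3 - <<'E'
from h import *
goto(.4486,-.287,.008,28)
E
```

```text
t 20.93 pos [ 451.4 -287.8   37.2] q [-0.57  0.39 -0.4   0.76  0.    0.51] F [-0.16 -0.07 -0.24] gap 0.999 yaw(y-axis) 28.21 tilt [ 0.0097 -0.0045 -0.9999]
turn [0.0064 0.0085 0.0036] shift in present tool axes [ 2.3 -2.2 29.2] in final axes [ 2.  -2.1 29.2]
```

Call:
play_rows(
  targets=[
    [[0.0064, 0.0085, 0.0036, 2.1, -2.2, 8, 1], [0, 0, 0, 0, 0, 12, 0.2], [0, 0, 0, 0, 0, 6, 0], [0, 0, 0, 0, 0, 2, 0]],
  ],
)

```text
time_s: 21.42
ee_pos: [0.4492, -0.2862, 0.008]
orientation: [0.514, 0.858, 0.0, 0.0]
ft_force: [-0.6, 0.3, -0.4]
finger_gap: 0.5
```

```bash
python3 - <<'E'
from h import *
goto(.4486,-.287,.008,28)
s,im=snap('w18')
E
```

```text
t 21.43 pos [ 449.2 -286.2    8. ] q [-0.57  0.43 -0.44  0.7   0.    0.51] F [-0.55  0.28 -0.41] gap 0.500 yaw(y-axis) 28.08 tilt [ 6.e-04 -2.e-04 -1.e+00]
turn [0.0004 0.0005 0.0014] shift in present tool axes [-0.4 -0.9 -0. ] in final axes [-0.4 -0.9 -0. ]
```

View pics/w18.png

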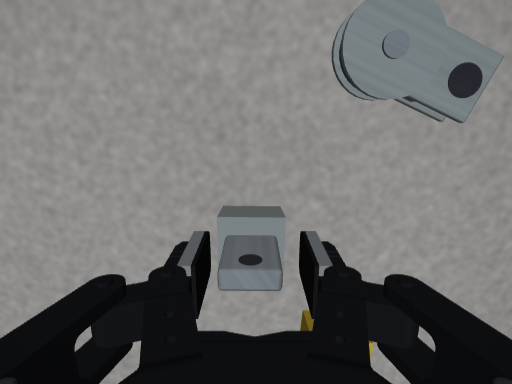

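Call:
play_rows(
  targets=[
    [[0, 0, 0, -0.4, -0.9, -0.5, -0.3], [0, 0, 0, 0, 0, 0, -1], [0, 0, 0, 0, 0, 0, -1]],
  ],
)

```text
time_s: 21.85
ee_pos: [0.4492, -0.2875, 0.0094]
orientation: [0.515, 0.857, 0.0, 0.001]
ft_force: [0.7, 1.1, -0.2]
finger_gap: 0.289
```

```bash
python3 - <<'E'
from h import *
bot.get_image('scene');goto(.4486,-.287,.008,28)
E
```

```text
t 21.90 pos [ 449.2 -287.5    9.3] q [-0.57  0.43 -0.43  0.71  0.    0.51] F [ 0.72  0.16 -0.12] gap 0.292 yaw(y-axis) 28.07 tilt [ 0.002  -0.0011 -1.    ]
turn [0.0013 0.0019 0.0012] shift in present tool axes [ 0.7 -0.3  1.3] in final axes [ 0.7 -0.3  1.3]
```

Call:
play_rows(
  targets=[
    [[0, 0, 0, 0, 0, -15, -1], [0, 0, 0, 0, 0, -40, -1], [0, 0, 0, 0, 0, -40, -1], [0, 0, 0, 0, 0, -40, -1], [0, 0, 0, 0, 0, 0, -1]],
  ],
)

```text
time_s: 22.52
ee_pos: [0.449, -0.2874, 0.1521]
orientation: [0.515, 0.857, 0.0, 0.002]
ft_force: [0.7, -1.2, -1.3]
finger_gap: 0.294
```

```bash
python3 - <<'E'
from h import *
goto(.5748,.0789,.140,10.1)
sc=bot.get_image('scene');cv2.imwrite('pics/s19.png',cv2.resize(sc[50:200,100:300,::-1],(800,600),interpolation=cv2.INTER_CUBIC))
E
```

```text
t 22.52 pos [ 449.  -287.4  152.1] q [-0.57  0.3  -0.22  1.05  0.    0.51] F [ 0.71 -1.16 -1.31] gap 0.294 yaw(y-axis) 28.07 tilt [ 0.0035 -0.0019 -1.    ]
turn [0.0027 0.003  0.3136] shift in present tool axes [264.1 283.3  11.9] in final axes [338.6 188.1  12.1]
```

View pics/s19.png

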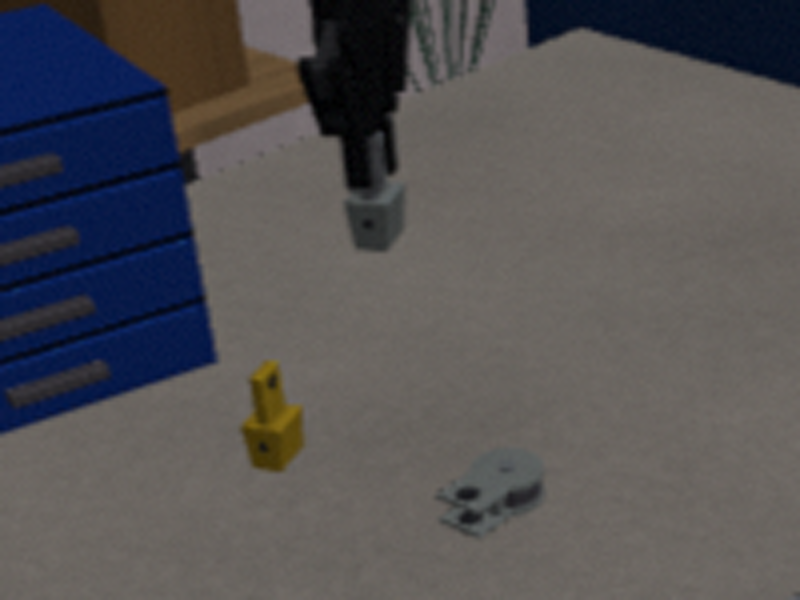

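Held upright; the yellow one is untouched. Carry to the wide slot.

Call:
play_rows(
  targets=[
    [[0.003, 0.003, 0.157, 0, 0, 0, -1], [0, 0, 0.157, 0, 0, 0, -1], [0, 0, 0, 45, 25, 0, -1], [0, 0, 0, 45, 25, 0, -1], [0, 0, 0, 45, 25, 0, -1], [0, 0, 0, 45, 25, 0, -1], [0, 0, 0, 45, 25, 0, -1], [0, 0, 0, 45, 25, 0, -1], [0, 0, 0, 30, 17, 0, -1], [0, 0, 0, 20, 11, 0, -1], [0, 0, 0, 0, 0, 0, -1]],
  ],
)

```text
time_s: 23.95
ee_pos: [0.5648, 0.07, 0.1378]
orientation: [0.647, 0.762, -0.007, -0.011]
ft_force: [-0.9, 0.4, -1.2]
finger_gap: 0.292
```

```bash
python3 - <<'E'
from h import *
goto(.5748,.0789,.140,10.1)
E
```

```text
t 23.95 pos [564.8  70.  137.8] q [ 0.12  0.39 -0.12  1.09  0.01  1.53] F [-0.86  0.43 -1.18] gap 0.292 yaw(y-axis) 9.30 tilt [-0.026   0.0043 -0.9997]
turn [-0.0249 -0.0086 -0.014 ] shift in present tool axes [ 7.2 11.2 -2.4] in final axes [ 7.  11.4 -2.2]
```

Call:
play_rows(
  targets=[
    [[-0.025, -0.0086, -0.014, 7, 11.2, -3, -1], [0, 0, 0, 0, 0, 0, -1], [0, 0, 0, 0, 0, 0, -1]],
  ],
)

```text
time_s: 24.32
ee_pos: [0.5735, 0.0772, 0.1394]
orientation: [0.642, 0.766, -0.001, -0.0]
ft_force: [-0.0, -0.2, -1.0]
finger_gap: 0.288
```

```bash
python3 - <<'E'
from h import *
goto(.5748,.0789,.140,10.1)
s,im=snap('w20');cv2.imwrite('pics/w20c.png',cv2.resize(im[60:270,145:365,::-1],(628,600),interpolation=cv2.INTER_CUBIC))
E
```

```text
t 24.32 pos [573.5  77.2 139.4] q [ 0.13  0.38 -0.12  1.07 -0.    1.53] F [-0.01 -0.17 -0.98] gap 0.288 yaw(y-axis) 10.05 tilt [-0.0018 -0.0016 -1.    ]
turn [-0.0021  0.0012 -0.0009] shift in present tool axes [ 1.4  1.6 -0.6] in final axes [ 1.4  1.6 -0.6]
```

View pics/w20c.png

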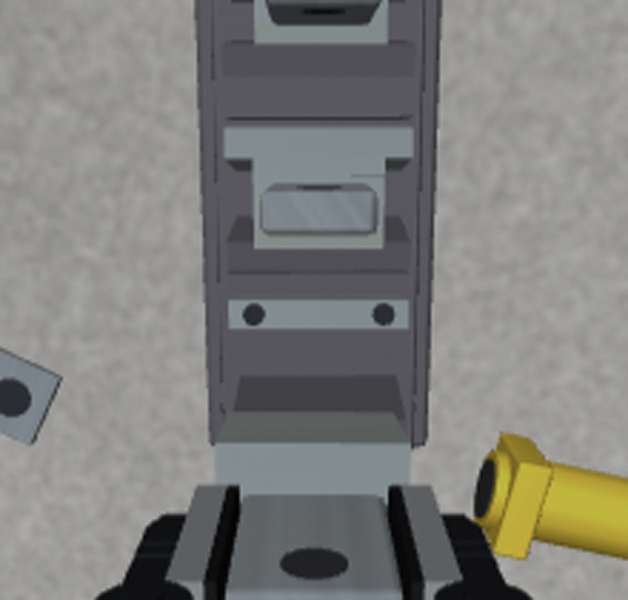

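```bash
python3 - <<'E'
from fit import *
import pickle
C=load('w20');s=pickle.load(open('pics/w20.pkl','rb'));R=Ro.from_quat(s['orientation']).as_matrix()
g=lambda u,v:tuple((np.array([u,v])+.5)/2.8545-.5+[145,60])
p=[.5664,.1265,np.radians(10.1)]
c,sn=np.cos(p[2]),np.sin(p[2]);Rz=np.array([[c,-sn],[sn,c]])
loc=lambda uv,z:(((back(C,uv,z)[:,:2]-p[:2])@Rz)*1000).round(1).tolist()
print('jaw thick',loc([g(228,329),g(408,329)],.064))
print('foot corners',loc([g(209,445),g(427,446)],.008))
print('mid wall edge y=11',loc([g(224,159),g(413,158)],.064), 'mid stem top',loc([g(261,209),g(377,209)],.108))
zt=s['ee_pos'][2]-.0093
P=np.r_[back(C,[g(216,443),g(410,443)],zt+.032),back(C,[g(225,412),g(403,412)],zt)]
print(((P-s['ee_pos'])@R*1000).round(1).tolist(), 'TCP loc',((s['ee_pos'][:2]-p[:2])@Rz*1000).round(1))
E
```

```text
jaw thick [[-24.9, -35.4], [25.3, -35.4]]
foot corners [[-38.1, -88.7], [38.9, -89.0]]
mid wall edge y=11 [[-24.8, 10.6], [25.4, 10.9]] mid stem top [[-12.6, 0.8], [13.2, 0.8]]
[[14.2, -16.2, -22.7], [14.2, 17.7, -22.8], [10.2, -17.7, 9.3], [10.2, 19.6, 9.2]] TCP loc [ -1.7 -49.7]
```

Call:
play_rows(
  targets=[
    [[-0.002, 0.001, -0.001, 1.8, 1, 20, -1], [0, 0, 0, 0, 0, 20, -1], [0, 0, 0, 0, 0, 10, -1], [0, 0, 0, 0, 0, 3, -1]],
  ],
)

```text
time_s: 24.88
ee_pos: [0.5751, 0.0772, 0.0866]
orientation: [0.643, 0.766, 0.001, 0.001]
ft_force: [0.2, -0.5, -0.6]
finger_gap: 0.294
```

```bash
python3 - <<'E'
from h import *
goto(.5743,.0792,.080,10.1)
E
```

```text
t 24.88 pos [575.1  77.2  86.6] q [ 0.13  0.42 -0.21  0.94 -0.    1.53] F [ 0.23 -0.53 -0.59] gap 0.294 yaw(y-axis) 9.92 tilt [ 0.0031 -0.     -1.    ]
turn [ 0.003   0.0006 -0.0032] shift in present tool axes [ 2.1 -0.5  6.6] in final axes [ 2.1 -0.5  6.6]
```

Call:
play_rows(
  targets=[
    [[0.003, 0.001, -0.003, 2, -0.5, 6, -1], [0, 0, 0, 0, 0, 0, -1]],
  ],
)

```text
time_s: 25.12
ee_pos: [0.5747, 0.0791, 0.081]
orientation: [0.642, 0.767, 0.0, 0.0]
ft_force: [0.8, -1.1, -0.9]
finger_gap: 0.293
```

```bash
python3 - <<'E'
from h import *
goto(.5743,.0792,.080,10.1)
s,im=snap('w21');cv2.imwrite('pics/w21c.png',cv2.resize(im[120:270,175:335,::-1],(640,600),interpolation=cv2.INTER_CUBIC))
E
```

```text
t 25.12 pos [574.7  79.1  81. ] q [ 0.14  0.43 -0.22  0.93  0.    1.53] F [ 0.76 -1.13 -0.92] gap 0.293 yaw(y-axis) 10.08 tilt [ 7.e-04  6.e-04 -1.e+00]
turn [ 0.0008 -0.0005 -0.0003] shift in present tool axes [ 0.2 -0.4  1. ] in final axes [ 0.2 -0.4  1. ]
```

View pics/w21c.png

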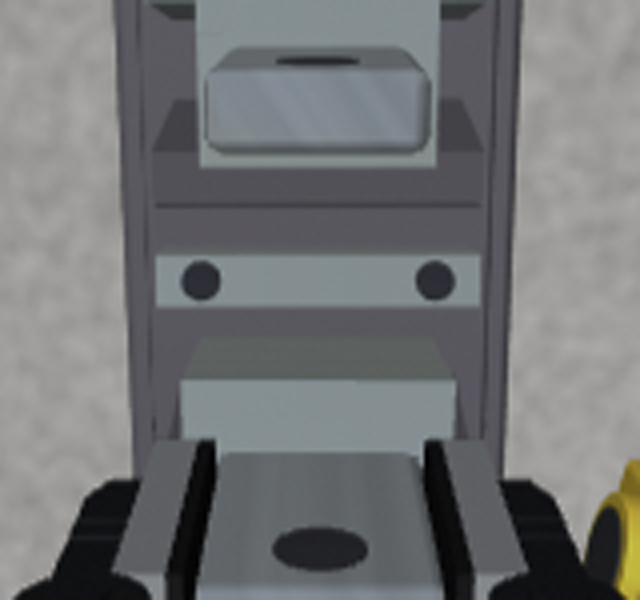

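Call:
play_rows(
  targets=[
    [[0, 0, 0, 0, -0.3, 8, -1], [0, 0, 0, 0, 0, 6, -1], [0, 0, 0, 0, 0, 3, -1], [0, 0, 0, 0, 0, 1, -1]],
  ],
)

```text
time_s: 25.68
ee_pos: [0.5754, 0.0792, 0.0628]
orientation: [0.642, 0.767, 0.001, 0.001]
ft_force: [-0.2, 0.2, -1.7]
finger_gap: 0.292
```

```bash
python3 - <<'E'
from h import *
goto(.5745,.0792,.060,10.1)
E
```

```text
t 25.68 pos [575.4  79.2  62.8] q [ 0.14  0.44 -0.24  0.88  0.    1.53] F [-0.22  0.22 -1.74] gap 0.292 yaw(y-axis) 10.09 tilt [ 2.9e-03  8.0e-04 -1.0e+00]
turn [ 0.003  -0.0003 -0.0002] shift in present tool axes [ 0.2 -0.9  2.8] in final axes [ 0.2 -0.9  2.8]
```

Call:
play_rows(
  targets=[
    [[0.003, -0.001, 0, 0, -0.9, 1.5, -1], [0, 0, 0, 0, 0, 1.5, -1], [0, 0, 0, 0, -0.1, 1, -1]],
  ],
)

```text
time_s: 26.05
ee_pos: [0.5746, 0.0791, 0.0587]
orientation: [0.642, 0.767, -0.0, 0.0]
ft_force: [-0.4, -0.4, -1.5]
finger_gap: 0.297
```

Call:
play_rows(
  targets=[
    [[0, 0, 0, 0, -0.1, 0.8, -1], [0, 0, 0, 0, 0, 0.8, -1]],
  ],
)

```text
time_s: 26.3
ee_pos: [0.5746, 0.079, 0.0571]
orientation: [0.642, 0.767, -0.0, 0.0]
ft_force: [0.8, 0.6, -0.8]
finger_gap: 0.287
```

Call:
play_rows(
  targets=[
    [[0, 0, 0, 0, -0.1, 0.7, -1], [0, 0, 0, 0, 0, 0.7, -1]],
  ],
)

```text
time_s: 26.55
ee_pos: [0.5745, 0.079, 0.0556]
orientation: [0.642, 0.767, -0.0, 0.0]
ft_force: [-0.6, -0.2, -2.2]
finger_gap: 0.293
```

Call:
play_rows(
  targets=[
    [[0, 0, 0, 0, 0, 0.6, -1], [0, 0, 0, 0, 0, 0.6, -1]],
  ],
)

```text
time_s: 26.8
ee_pos: [0.5746, 0.079, 0.0544]
orientation: [0.642, 0.767, -0.0, 0.0]
ft_force: [-0.1, -0.1, -0.8]
finger_gap: 0.288
```

Call:
play_rows(
  targets=[
    [[0, 0, 0, 0, 0, 0.6, -1], [0, 0, 0, 0, 0, 0.6, -1]],
  ],
)

```text
time_s: 27.05
ee_pos: [0.5746, 0.0789, 0.0532]
orientation: [0.642, 0.767, -0.0, 0.001]
ft_force: [-1.2, 0.1, -0.7]
finger_gap: 0.297
```

Call:
play_rows(
  targets=[
    [[0, 0, 0, 0, 0, 0.5, -1], [0, 0, 0, 0, 0, 0.5, -1]],
  ],
)

```text
time_s: 27.3
ee_pos: [0.5747, 0.0788, 0.0521]
orientation: [0.642, 0.767, -0.0, 0.001]
ft_force: [0.1, -0.6, -0.8]
finger_gap: 0.29
```

Call:
play_rows(
  targets=[
    [[0, 0, 0, 0, 0, 0.5, -1], [0, 0, 0, 0, 0, 0.5, -1]],
  ],
)

```text
time_s: 27.55
ee_pos: [0.5748, 0.0788, 0.0513]
orientation: [0.642, 0.767, -0.0, 0.001]
ft_force: [-0.9, 0.2, 1.0]
finger_gap: 0.292
```

Call:
play_rows(
  targets=[
    [[0.0005, 0, 0, 0, -0.1, 0.5, -1], [0.0005, 0, 0, 0, -0.1, 0.5, -1]],
  ],
)

```text
time_s: 27.8
ee_pos: [0.5749, 0.0788, 0.0509]
orientation: [0.642, 0.767, -0.0, 0.001]
ft_force: [-0.7, -0.1, 3.0]
finger_gap: 0.288
```

Call:
play_rows(
  targets=[
    [[0.0005, 0, 0, 0, 0, 0.6, -1], [0.0005, 0, 0, 0, 0, 0.6, -1]],
  ],
)

```text
time_s: 28.05
ee_pos: [0.575, 0.0789, 0.0504]
orientation: [0.642, 0.767, -0.0, 0.001]
ft_force: [-1.1, -0.3, 5.3]
finger_gap: 0.29
```

```bash
python3 - <<'E'
from h import *
goto(.5745,.0789,.050,10.1)
E
```

```text
t 28.05 pos [575.   78.9  50.4] q [ 0.14  0.45 -0.26  0.86 -0.    1.53] F [-1.11 -0.34  5.29] gap 0.290 yaw(y-axis) 10.12 tilt [ 6.0e-04 -1.3e-03 -1.0e+00]
turn [0.0003 0.0014 0.0003] shift in present tool axes [ 0.1 -0.5  0.4] in final axes [ 0.1 -0.5  0.4]
```

Call:
play_rows(
  targets=[
    [[0.0006, 0.0005, 0, 0, 0, 0.7, -1], [0.0006, 0.0005, 0, 0, 0, 0.8, -1]],
  ],
)

```text
time_s: 28.3
ee_pos: [0.5751, 0.0789, 0.0498]
orientation: [0.642, 0.767, -0.0, 0.0]
ft_force: [-2.5, -0.6, 7.3]
finger_gap: 0.288
```

Call:
play_rows(
  targets=[
    [[0.0006, 0.0005, 0, 0, 0, 0.9, -1], [0.0006, 0, 0, 0, 0, 0.95, -1]],
  ],
)

```text
time_s: 28.55
ee_pos: [0.5751, 0.0789, 0.0495]
orientation: [0.642, 0.767, -0.0, -0.0]
ft_force: [-2.9, -0.4, 9.2]
finger_gap: 0.294
```

Call:
play_rows(
  targets=[
    [[0.0006, 0, 0, 0, 0, 1, -1], [0.0006, 0, 0, 0, 0, 1, -1]],
  ],
)

```text
time_s: 28.8
ee_pos: [0.5751, 0.0789, 0.0494]
orientation: [0.641, 0.767, -0.0, -0.0]
ft_force: [-3.0, -1.1, 9.2]
finger_gap: 0.295
```

Call:
play_rows(
  targets=[
    [[0.0006, 0, 0, 0, 0, 1.05, -1], [0.0006, 0, 0, 0, 0, 1.05, -1], [0.0006, 0, 0, 0, 0, 1.05, -1]],
  ],
)

```text
time_s: 29.18
ee_pos: [0.5751, 0.0789, 0.0493]
orientation: [0.641, 0.767, -0.001, -0.0]
ft_force: [-4.0, -1.2, 9.8]
finger_gap: 0.288
```

Call:
play_rows(
  targets=[
    [[0.0006, 0, 0, 0, 0, 1.05, -1], [0.0006, 0, 0, 0, 0, 1.05, -1], [0.0006, 0, 0, 0, 0, 1.05, -1]],
  ],
)

```text
time_s: 29.55
ee_pos: [0.5751, 0.0789, 0.0493]
orientation: [0.641, 0.768, -0.001, -0.0]
ft_force: [-3.3, -0.4, 10.7]
finger_gap: 0.291
```

Call:
play_rows(
  targets=[
    [[0.0004, 0, 0, 0, 0, 1.05, -1], [0.0004, 0, 0, 0, 0, 1.05, -1], [0.0004, 0, 0, 0, 0, 1.05, -1]],
  ],
)

```text
time_s: 29.92
ee_pos: [0.5751, 0.0789, 0.0493]
orientation: [0.641, 0.768, -0.001, 0.0]
ft_force: [-2.8, -1.2, 9.4]
finger_gap: 0.292
```

```bash
python3 - <<'E'
from h import *
goto(.5745,.0789,.050,10.1)
E
```

```text
t 29.93 pos [575.1  78.9  49.3] q [ 0.14  0.46 -0.26  0.86 -0.    1.53] F [-2.76 -1.18  9.42] gap 0.292 yaw(y-axis) 10.29 tilt [-7.0e-04 -1.1e-03 -1.0e+00]
turn [-0.0009  0.001   0.0034] shift in present tool axes [ 0.1 -0.6 -0.7] in final axes [ 0.1 -0.6 -0.7]
```

Held about 10 N for over a second, upright. Ease off and release.

Call:
play_rows(
  targets=[
    [[0, 0, 0, 0, -0.2, 0.3, -1], [0, 0, 0, 0, 0, 0.2, -0.1], [0, 0, 0, 0, 0, 0, 0], [0, 0, 0, 0, 0, 0, 0]],
  ],
)

```text
time_s: 30.42
ee_pos: [0.5752, 0.0791, 0.0487]
orientation: [0.641, 0.768, -0.0, 0.0]
ft_force: [0.5, -0.2, -0.9]
finger_gap: 0.503
```

```bash
python3 - <<'E'
from h import *
st()
E
```

```text
t 30.43 pos [575.2  79.1  48.7] q [ 0.14  0.46 -0.26  0.86 -0.    1.53] F [ 0.45 -0.2  -0.92] gap 0.503 yaw(y-axis) 10.28 tilt [-2.e-04 -7.e-04 -1.e+00]
```

Call:
play_rows(
  targets=[
    [[0, 0, 0, 0, 0, -20, 0], [0, 0, 0, 0, 0, -40, 0], [0, 0, 0, 0, 0, -50, 0.5], [0, 0, 0, -20, 0, -40, 0.5], [0, 0, 0, -20, 0, -10, 0.5], [0, 0, 0, 0, 0, 0, 0.5], [0, 0, 0, 0, 0, 0, 0.5]],
  ],
)

```text
time_s: 31.3
ee_pos: [0.5804, 0.0388, 0.2077]
orientation: [0.641, 0.768, -0.003, -0.003]
ft_force: [0.3, -0.2, 0.3]
finger_gap: 0.748
```

```bash
python3 - <<'E'
from h import *
st();s,im=snap('w22');cv2.imwrite('pics/w22c.png',cv2.resize(im[40:240,135:375,::-1],(720,600),interpolation=cv2.INTER_CUBIC))
sc=bot.get_image('scene');cv2.imwrite('pics/s22.png',cv2.resize(sc[120:300,150:390,::-1],(800,600),interpolation=cv2.INTER_CUBIC))
E
```

```text
t 31.30 pos [580.4  38.8 207.7] q [ 0.07  0.36  0.03  1.25 -0.    1.46] F [ 0.27 -0.21  0.34] gap 0.748 yaw(y-axis) 10.28 tilt [-9.1e-03 -9.0e-04 -1.0e+00]
```

View pics/w22c.png

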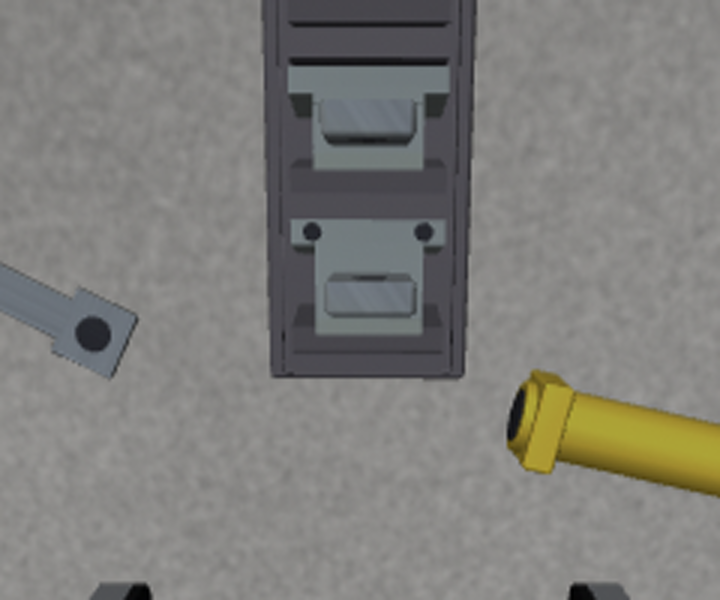

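View pics/s22.png

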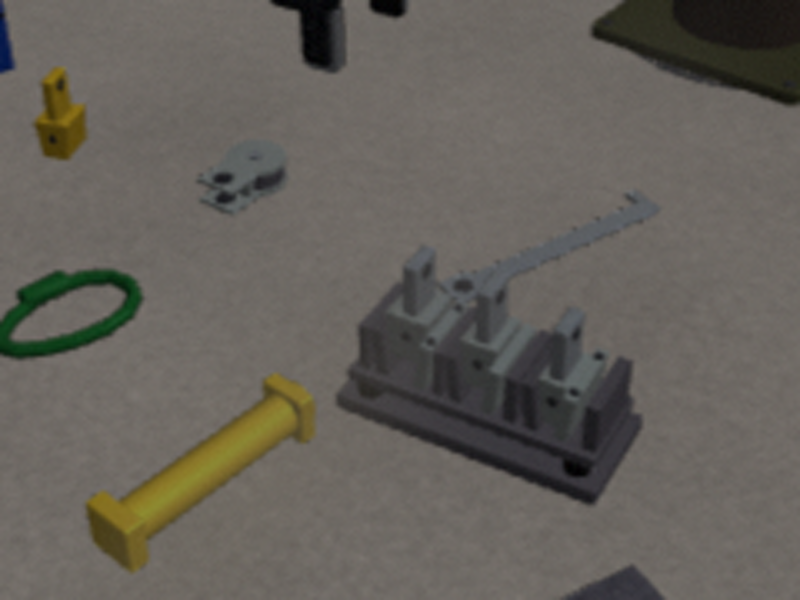

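```bash
python3 - <<'E'
from bench import bot
print(bot.finish_job())
E
```

```text
the job is handed in; nothing more can be done
None
```

Both chocks are wedged upright in the rack, the thin one in the narrow slot first and then the thick one in the wide slot. I handed the job in at about 31 s of the 69 s allowed. The yellow look-alike and the other items were where I first saw them in every view I took.

- **Pushes:** Both were held for at least a second. The thin chock read about 9 to 10 N. The thick one read 9 to 11 N, and the highest push I read on either was 10.7 N.
- **Last checks:** The pictures show both chocks standing free. The thin one is about 0.5 mm off centre front to back. The thick one looks centred within about 0.5 mm. The gripper is clear of the rack.
- **First grasp failed:** The fingertips sit about 30 mm short of the TCP as described. On the first try they closed on top of the thin chock's stem and pushed it onto the bench, and the wrist read 74 N for a moment. That is under the 120 N limit, and the chock stayed standing where it was. I corrected for the offset and the second grasp held.
- **Thin chock pushed twice:** During its first push the tool tilted by about 0.5°. I straightened it and repeated the push before letting go.

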